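Set the shared wash basin straight

TASK

Get the shared wash basin ready for the next people. Carry the guest soaps over on their navy tray, with all of them still on it, tip the tray so that they slide off into the white soap tub, and put the empty tray back on its rubber mat, the way it stood (a soap that misses may be picked up and put in the tub). Pull each tool out of the ceramic drying pot and stand it, handle up, in the slot of the teal caddy that has the tag of its colour; leave the other things as they are.

Things in the scene. Friction and masses are not known exactly. Their poses are not given: they have to be found in the camera images.
- tray: Navy enamel pouring tray, 0.12 kg. Pan 148 x 108 mm (x, y), floor 4 mm, walls to 22 mm on three sides; the +x end is the open pouring lip. A level handle bar sticks out along -x: x = -78 to -170 mm, 14 mm wide (y), 28 to 48 mm above the underside; grip near x = -125 mm. Slippery: soaps slide off from about 20 degrees of lean. Origin: centre of the pan's underside, z up
- mat: The tray's black ribbed rubber mat, 200 x 160 x 4 mm, stuck to the counter. Origin: centre of its underside; the tray stands on it with the same x direction (lip to +x, handle overhanging at -x)
- tub: White plastic soap tub with a grey rim, open on top, standing loose on the counter: 180 x 180 mm outside, 75 mm tall, walls and floor 4 mm, 0.4 kg. Origin: centre of its underside
- pot: White ceramic drying pot, loose, 0.9 kg, 74 x 222 mm (x, y), 74 mm tall, with four wells in a row at y = -78, -26, 26, 78 mm; each is 22 x 28 mm (x, y), its floor 10 mm above the underside. Tools stand in some wells. Origin: centre of its underside
- caddy: Narrow teal caddy screwed to the counter, 52 x 284 mm (x, y), 85 mm tall, floor 6 mm thick. Four open tool slots, each 44 x 46 mm inside (x, y), centred at local x = 0, y = -35, 15, 65, 115 mm; the wide bay at y = -100 mm holds the pump bottle. Origin: centre of its underside; its back (+x) faces the basin
- soap0: Guest soap bar, cream, pink or mint, 36 x 26 x 15 mm, about 20 g. Origin: centre of its underside. Present in some starts only
- soap1: Guest soap bar, cream, pink or mint, 36 x 26 x 15 mm, about 20 g. Origin: centre of its underside. Present in some starts only
- soap2: Guest soap bar, cream, pink or mint, 36 x 26 x 15 mm, about 20 g. Origin: centre of its underside. Present in some starts only
- soap3: Guest soap bar, cream, pink or mint, 36 x 26 x 15 mm, about 20 g. Origin: centre of its underside. Present in some starts only
- soap4: Guest soap bar, cream, pink or mint, 36 x 26 x 15 mm, about 20 g. Origin: centre of its underside. Present in some starts only
- comb: Red plastic comb with a straight handle; the toothed part, 62 mm tall, is 12 x 24 mm (x, y). Handle above it 12 x 18 mm (x, y), to 165 mm above the foot. 45 g. Origin: centre of the foot; z runs up to the handle's end. Stands handle up in a well of the pot, turned like the pot, leaning up to 10 degrees. Present in some starts only
- brush: Wooden-handled nail brush; head 62 mm tall, 16 x 24 mm (x, y), dark bristles on one side. Handle above it 12 x 18 mm (x, y), to 165 mm above the foot. 45 g. Origin: centre of the foot; z runs up to the handle's end. Stands handle up in a well of the pot, turned like the pot, leaning up to 10 degrees. Present in some starts only
- scrubber: Yellow hard-silicone scrubber wand with orange nubs on its head; head 62 mm tall, 16 x 24 mm (x, y). Handle above it 12 x 18 mm (x, y), to 165 mm above the foot. 45 g. Origin: centre of the foot; z runs up to the handle's end. Stands handle up in a well of the pot, turned like the pot, leaning up to 10 degrees. Present in some starts only
- file: Blue-handled foot file with a grey abrasive head; head 62 mm tall, 12 x 24 mm (x, y). Handle above it 12 x 18 mm (x, y), to 165 mm above the foot. 45 g. Origin: centre of the foot; z runs up to the handle's end. Stands handle up in a well of the pot, turned like the pot, leaning up to 10 degrees. Present in some starts only
- tag_comb: Red colour tag, 18 x 32 x 22 mm, fixed on the caddy's back rim behind the slot of the comb, top 101 mm above the counter. Origin: centre of its underside; turned like the caddy. The slot's centre is 33 mm in front (-x of the tag), its floor 73 mm below the tag's origin. Tags trade places from start to start
- tag_brush: Wooden (mid-brown) colour tag, 18 x 32 x 22 mm, fixed on the caddy's back rim behind the slot of the brush, top 101 mm above the counter. Origin: centre of its underside; turned like the caddy. The slot's centre is 33 mm in front (-x of the tag), its floor 73 mm below the tag's origin. Tags trade places from start to start
- tag_scrubber: Yellow colour tag, 18 x 32 x 22 mm, fixed on the caddy's back rim behind the slot of the scrubber, top 101 mm above the counter. Origin: centre of its underside; turned like the caddy. The slot's centre is 33 mm in front (-x of the tag), its floor 73 mm below the tag's origin. Tags trade places from start to start
- tag_file: Blue colour tag, 18 x 32 x 22 mm, fixed on the caddy's back rim behind the slot of the file, top 101 mm above the counter. Origin: centre of its underside; turned like the caddy. The slot's centre is 33 mm in front (-x of the tag), its floor 73 mm below the tag's origin. Tags trade places from start to start
- bottle: Green translucent push-dispenser pump bottle, 38 x 64 x 162 mm tall, standing loose in the wide bay of the caddy at local y = -100 mm. Not part of the job. Origin: centre of its underside
- clipper: Steel nail clipper lying on the counter, 60 x 13 x 12 mm. Not part of the job. Origin: centre of its underside
- shoebrush: Shoe brush with a dark wooden back, 150 x 48 x 40 mm, lying bristles down. Not part of the job. Origin: centre of its underside
- cup: Small blue ceramic cup, empty, 68 mm across, 85 mm tall. Not part of the job. Origin: centre of its underside
- tin: Round shoe-polish tin with a red lid, 72 mm across, 22 mm tall. Not part of the job. Origin: centre of its underside
- plug: Dark steel basin plug, 48 mm across, 31 mm tall. Not part of the job. Origin: centre of its underside

How it is judged:
By the outcome, as a careful person would: the job done as asked, in the order asked, and still so for the second after the job is handed in, with the robot touching nothing.
Of comb, brush, scrubber, file only 3 to 4 are there at a start; the rules pass over those that are not, and their reading is None.
Of soap0, soap1, soap2, soap3, soap4 only 3 to 5 are there at a start; the rules pass over those that are not, and their reading is None.
At some moment in a run one of tub, pot may be knocked a few centimetres aside while the robot is not near it.
It also fails if it takes over 200 s, if anything falls off the work surface, if the arm or the gripper's body presses on something with over 40 N, if the wrist force passes 120 N, or if a joint passes its speed limit or range.

ROBOT

A 6-joint arm with a two-finger parallel gripper is mounted at the origin on the work surface. World frame = base frame: x ahead of the robot, y to its left, z up, the work surface at z = 0. Lengths are in m, angles in rad, forces in N, time in s.
With the tool pointing down it reaches from about 0.35 to 0.975 m from the base axis. Payload 4.9 kg.
Tool frame: the origin (TCP) lies at the very end of the fingers, on their centre line; the grasp point (between the pads) lies 19 mm behind it; z points along the fingers, y is the line along which they close (so a half turn about z gives the same grasp; the last joint's range is limited). The gripper opens to 85 mm and grips with 20 to 120 N. Pads are 22 mm wide; open, the fingers measure 114 mm over their backs; the gripper's body (76 mm by 85 mm) begins 54 mm behind the grasp point. The pads swing forward as they close: fully open they stand 13 mm farther back than shut.
Start: joints at [-1.392, 0.053, 1.613, -0, 1.476, -0.119], TCP at [0.183, -0.597, 0.231] pointing down, gripper open.
Joint ranges: [-3.01, 3.01], [-1.01, 2.22], [0.06, 2.58], [-1.02, 4.17], [0.09, 2.62], [-3.14, 3.14]. Speed limits (rad/s): [2.57, 2.57, 3.14, 3.14, 3.14, 3.14].

INTERFACE

Orientations are given as a unit quaternion [w, x, y, z].
In Python, from plant import manip gives the robot as it stands.
- The arm moves only by the tool send_rows, never from a script. Its argument "increments" is a list of rows, each an object of numbers: "claw": the closure, from -1 (fully open) to 1 (shut); "dx", "dy", "dz": the shift along the tool's x, y, z in units of 0.5 m (1.0 is 0.5 m); "yaw": the turn about the tool's z in units of 1.5 rad (1.0 is 1.5 rad). A call has 1 to 20 rows; each row is the pose to reach, as a shift and turn from the pose commanded when the call began, along the tool's axes at that moment; what a row does not reach only later rows make up. A row lasts 1/8 s, in which the tool goes at most 62.5 mm and 10.7 degrees, less where a joint would pass 70% of its speed; a pose out of reach is approached as far as the arm can. A call with a number of a shift or a turn outside -1 to 1 is refused whole. A call with a gripper value outside its range is refused whole. The fingers move at their own pace and stop on an object; the grip force is fixed at half the most. Time passes only in rows, so rows that repeat a pose let the fingers close. It gives the time, the measured TCP pose, the force, the opening and the grip force at its end, in the units of the state.
- manip.state(): the state, without advancing time (a new reading comes with each control period).
- manip.grab_frame(name): name is "scene" or "side" or "wrist"; returns the picture (384x512x3 uint8, red, green, blue); there is no depth.
- manip.camera_params(name): a dict with "camera_matrix" (3x3 intrinsics, pixels), "extrinsics" (4x4, takes a point from world to camera coordinates); the wrist camera has in their place "tool_from_camera" (4x4, takes a point from camera to tool coordinates, whose origin is the TCP and whose axes are the flange's). Camera axes: x right, y down, z forward; pixel columns grow to the right and rows downward; lengths in m; the calibration is good to about 2 mm. A picture is of the moment at which its call begins: read the wrist's pose just before it. camera_params takes no time and is no camera call.
- manip.job_done(): hands the job in; it is judged then, once.
The state is a dict: "time": time; "joint_pos": joint angles; "joint_vel": joint speeds; "joint_efforts": joint torques, N m; "tool_pos": TCP position; "tool_rot": TCP orientation; "contact_force": force on the tool from outside, world axes, zero at the start; "ft_torque": the same for the moment, N m; "gripper_width": opening from 0.0 (shut) to 1.0 (fully open); "grasp_force": force on a finger pad.
Only numpy, scipy, OpenCV 4.12 (cv2) and the standard library are available. Lean on these libraries where they do the work, as an engineer would, in place of code of your own. Each camera call takes 0.05 s, during which the arm holds its last target. There are 200 camera calls.

## Working session

There is one attempt and no reset: what is moved stays moved. The work goes in short steps, Python scripts to look and compute and a tool call to move; the robot and the scene stay as the last step left them, time stands still between calls to the robot, and variables do not carry over. Pictures are saved under pics/ and viewed, at most 14 in all, crops included, and the job is handed in when it is done.

Besides the shell and the picture viewer there is one more tool, called after "Call:" as name(argument=value, ...), one argument or row to a line, values as JSON. send_rows: Moves the arm, as the interface text tells. Shifts and turns lie within -1 to 1; 1 stands for 0.5 m of shift or 1.5 rad of turn. Its arguments: {"type":"object","properties":{"increments":{"type":"array","items":{"type":"object","properties":{"claw":{"type":"number"},"dx":{"type":"number"},"dy":{"type":"number"},"dz":{"type":"number"},"yaw":{"type":"number"}}}}},"required":["increments"]}

```bash
ls; mkdir -p pics
python3 - <<'E'
from plant import manip
import cv2,numpy as np
np.set_printoptions(precision=4,suppress=True)
s=manip.state();print(s)
for n in ['scene','side','wrist']:
    p=manip.camera_params(n);print(n,p)
    cv2.imwrite(f'pics/{n}0.png',manip.grab_frame(n)[:,:,::-1])
a=[cv2.imread(f'pics/{n}0.png') for n in ['scene','side']]
E
```

```text
pics
{'time': 0.0, 'joint_pos': array([-1.392 ,  0.0534,  1.6143,  0.    ,  1.476 , -0.119 ]), 'joint_vel': array([-0.0002, -0.0001,  0.0006,  0.    ,  0.0008, -0.0002]), 'joint_efforts': array([ -0.0005, -39.3683, -37.0177,  -0.0001,   0.0071,  -0.    ]), 'tool_pos': array([ 0.1833, -0.5969,  0.2301]), 'tool_rot': array([-0.001 ,  0.9889,  0.1483, -0.    ]), 'contact_force': array([ 0.4675,  0.2636, -0.283 ]), 'ft_torque': array([ 0.0018, -0.0419, -0.0324]), 'grasp_force': 0.0, 'gripper_width': 1.0001202614277755}
scene {'camera_matrix': array([[356.3633,   0.    , 256.8968],
       [  0.    , 356.3633, 188.1447],
       [  0.    ,   0.    ,   1.    ]]), 'extrinsics': array([[-0.1858,  0.9826,  0.0085,  0.114 ],
       [ 0.5301,  0.1075, -0.8411, -0.198 ],
       [-0.8273, -0.1518, -0.5409,  1.3131],
       [ 0.    ,  0.    ,  0.    ,  1.    ]])}
side {'camera_matrix': array([[362.5984,   0.    , 256.4116],
       [  0.    , 362.5984, 188.454 ],
       [  0.    ,   0.    ,   1.    ]]), 'extrinsics': array([[-0.9361, -0.3513, -0.0152,  0.4864],
       [-0.2419,  0.6747, -0.6973,  0.2059],
       [ 0.2552, -0.6491, -0.7166,  0.8601],
       [ 0.    ,  0.    ,  0.    ,  1.    ]])}
wrist {'camera_matrix': array([[343.6028,   0.    , 255.3137],
       [  0.    , 343.6028, 188.7483],
       [  0.    ,   0.    ,   1.    ]]), 'tool_from_camera': array([[ 0.0006, -0.9482, -0.3177,  0.0824],
       [ 1.    ,  0.0002,  0.0014,  0.0007],
       [-0.0012, -0.3177,  0.9482, -0.1427],
       [ 0.    ,  0.    ,  0.    ,  1.    ]])}
```

View pics/scene0.png

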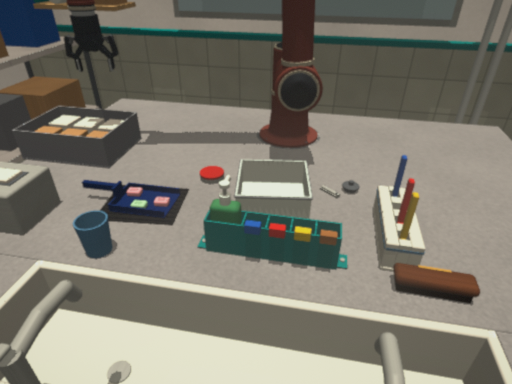

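View pics/side0.png

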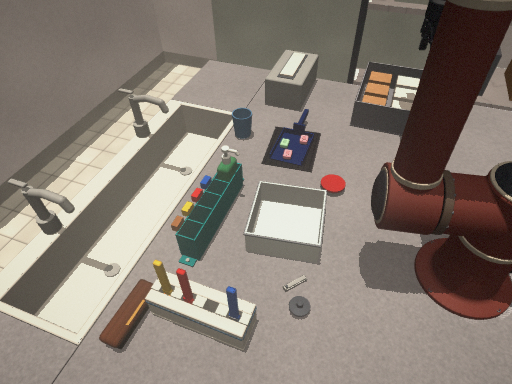

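The scene has a navy tray at (147,201) holding 3 visible soaps (the wall may hide more), the tub at (273,187) and the caddy at (273,237), with tags blue, red, yellow, brown from left to right. The pot at (400,225) holds the blue, red and yellow tools. In the side view the tool tops are at about (232,289), (183,270) and (160,262).

```bash
cat > h.py <<'E'
from plant import manip
import cv2,numpy as np
from scipy.spatial.transform import Rotation as R
np.set_printoptions(precision=4,suppress=True)
def cam(n,s=None):
    p=manip.camera_params(n);K=np.array(p['camera_matrix'])
    if n=='wrist':
        s=s or manip.state();q=s['tool_rot'];T=np.eye(4)
        T[:3,:3]=R.from_quat([q[1],q[2],q[3],q[0]]).as_matrix();T[:3,3]=s['tool_pos']
        C=T@np.array(p['tool_from_camera'])
    else: C=np.linalg.inv(np.array(p['extrinsics']))
    return K,C
def ray(kc,uv):
    K,C=kc;d=C[:3,:3]@np.linalg.solve(K,[uv[0],uv[1],1.]);return C[:3,3],d/np.linalg.norm(d)
def plane(kc,uv,z):
    o,d=ray(kc,uv);return o+d*(z-o[2])/d[2]
def tri(kc1,a,kc2,b):
    o1,d1=ray(kc1,a);o2,d2=ray(kc2,b)
    t=np.linalg.lstsq(np.c_[d1,-d2],o2-o1,rcond=None)[0]
    p,q=o1+t[0]*d1,o2+t[1]*d2;return (p+q)/2,np.linalg.norm(p-q)
def proj(kc,P):
    K,C=kc;p=np.linalg.inv(C)@np.r_[P,1];u=K@p[:3];return u[:2]/u[2]
def snap(n,f):
    s=manip.state();im=manip.grab_frame(n)[:,:,::-1].copy();cv2.imwrite(f'pics/{f}.png',im);return im,cam(n,s)
def togo(x,y,z,close):
    "units to go; close = world angle of tool y axis"
    s=manip.state();q=s['tool_rot'];M=R.from_quat([q[1],q[2],q[3],q[0]]).as_matrix()
    d=M.T@(np.array([x,y,z])-s['tool_pos'])/0.5
    a=np.arctan2(M[1,1],M[0,1]);w=-(close-a);w=(w+np.pi/2)%np.pi-np.pi/2
    print('d',d,'yaw',w/1.5,'j6',s['joint_pos'][5],'t',s['time'])
def pca(mask,kc,z):
    ys,xs=np.nonzero(mask);P=np.array([plane(kc,(u,v),z)[:2] for u,v in zip(xs,ys)])
    return P
E
python3 - <<'E'
from h import *
s,d=cam('scene'),cam('side')
print('blue',tri(s,(403,157),d,(232,289)));print('red',tri(s,(409,181),d,(183,270)));print('yel',tri(s,(413,195),d,(160,262)))
print('handle end',plane(s,(85,184),.04),tri(s,(85,184),d,(305,112)))
print('tray c',plane(s,(147,201),.01),plane(d,(293,149),.01))
print('tub c top',plane(s,(273,180),.07),plane(d,(288,218),.0))
for u in [(242,163),(307,163),(311,187),(236,187)]:print('tubrim',plane(s,u,.075))
for n,u in dict(b=(253,224),r=(278,231),y=(303,234),w=(329,237)).items():print(n,plane(s,u,.101))
for f,c in (('scene0',s),('side0',d)):
  h=cv2.cvtColor(cv2.imread(f'pics/{f}.png'),cv2.COLOR_BGR2HSV)
  for n,lo,hi in (('blue',(108,120,50),(125,255,255)),('red',(172,130,90),(180,255,255)),('yel',(20,150,90),(32,255,255))):
    N,l,st,ce=cv2.connectedComponentsWithStats(cv2.inRange(h,lo,hi))
    print(f,n,[(st[i].tolist(),ce[i].round(1).tolist()) for i in range(1,N) if st[i,4]>25])
E
```

```text
blue (array([0.4506, 0.3024, 0.1705]), np.float64(1.3538352797139377e-05))
red (array([0.554 , 0.2983, 0.1695]), np.float64(0.0016494707001977716))
yel (array([0.6048, 0.2975, 0.1688]), np.float64(0.00167418741196937))
handle end [ 0.5138 -0.4804  0.04  ] (array([ 0.5158, -0.4782,  0.0404]), np.float64(0.002356500366221292))
tray c [ 0.5154 -0.3101  0.01  ] [ 0.5063 -0.3035  0.01  ]
tub c top [0.4437 0.0089 0.07  ] [ 0.4381 -0.0285  0.    ]
tubrim [ 0.3808 -0.086   0.075 ]
tubrim [0.3451 0.0879 0.075 ]
tubrim [0.4658 0.106  0.075 ]
tubrim [ 0.5022 -0.0736  0.075 ]
b [0.6675 0.0014 0.101 ]
r [0.6792 0.053  0.101 ]
y [0.6787 0.1011 0.101 ]
w [0.6778 0.1502 0.101 ]
scene0 blue [([5, 0, 14, 15, 66], [11.1, 5.5]), ([1, 0, 58, 46, 828], [32.2, 26.1]), ([0, 3, 14, 20, 74], [4.6, 14.1]), ([83, 181, 37, 9, 116], [101.9, 183.8]), ([108, 189, 71, 26, 596], [145.6, 200.2]), ([245, 221, 16, 13, 178], [252.2, 226.8])]
scene0 red []
scene0 yel [([401, 193, 18, 46, 151], [410.4, 213.4]), ([295, 226, 17, 15, 205], [302.3, 232.9])]
side0 blue [([200, 176, 11, 8, 50], [205.1, 179.6]), ([227, 287, 9, 6, 39], [230.8, 289.4])]
side0 red []
side0 yel [([182, 202, 11, 10, 64], [186.7, 206.2]), ([153, 260, 9, 6, 37], [156.9, 262.7])]
```

Run:
```python
from h import *
togo(.512,-.40,.25,0)
```

```text
d [ 0.7441 -0.1838 -0.039 ] yaw -0.8486841418990055 j6 -0.11898003954982769 t 0.15
```

Call:
send_rows(
  increments=[
    {"dx": 0.744,"dy": -0.184,"dz": -0.04,"yaw": -0.849,"claw": -1},
    {"dx": 0.744,"dy": -0.184,"dz": -0.04,"yaw": -0.849,"claw": -1},
    {"dx": 0.744,"dy": -0.184,"dz": -0.04,"yaw": -0.849,"claw": -1},
    {"dx": 0.744,"dy": -0.184,"dz": -0.04,"yaw": -0.849,"claw": -1},
    {"dx": 0.744,"dy": -0.184,"dz": -0.04,"yaw": -0.849,"claw": -1},
    {"dx": 0.744,"dy": -0.184,"dz": -0.04,"yaw": -0.849,"claw": -1},
    {"dx": 0.744,"dy": -0.184,"dz": -0.04,"yaw": -0.849,"claw": -1},
    {"dx": 0.744,"dy": -0.184,"dz": -0.04,"yaw": -0.849,"claw": -1},
    {"dx": 0.744,"dy": -0.184,"dz": -0.04,"yaw": -0.849,"claw": -1},
    {"dx": 0.744,"dy": -0.184,"dz": -0.04,"yaw": -0.849,"claw": -1},
  ],
)

```text
time: 1.4
tool_pos: [0.5112, -0.401, 0.2512]
tool_rot: [-0.0, 0.708, 0.706, -0.0]
contact_force: [-0.5, -0.9, -0.1]
gripper_width: 1.003
grasp_force: 0.0
```

Run:
```python
from h import *
print(manip.state()['tool_pos'],manip.state()['tool_rot'],manip.state()['joint_pos'])
snap('wrist','w1')
```

```text
[ 0.5112 -0.401   0.2512] [-0.0001  0.7079  0.7063 -0.    ] [-0.7797  0.0995  1.5305 -0.0001  1.5118 -0.7775]
```

View pics/w1.png

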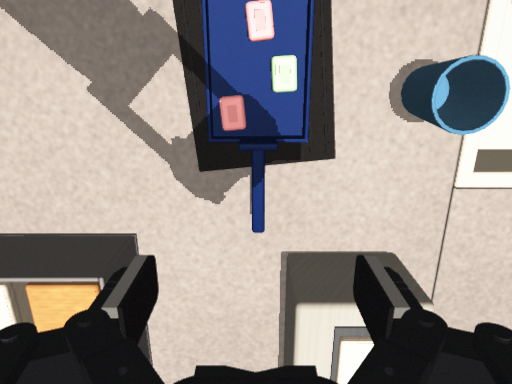

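Wrist view: the handle runs from (257,150) to (258,230), with pan corners at (212,140) and (308,140). Soaps are at (260,20), (285,73) and (232,113). The boxes near the bottom need a clearance check.

Run:
```python
from h import *
d=cam('side');s=cam('scene');w=cam('wrist')
for u in [(305,107),(267,98),(355,125)]:print('side foot',plane(d,u,0))
for u in [(30,240),(58,185)]:print('scene',plane(s,u,0))
print('grey top edge z?',[plane(w,(281,253),z)[:2] for z in (0,.05,.1)],[plane(w,(400,253),z)[:2] for z in (0,.05,.1)])
print('handle end z',plane(w,(258,231),.048),plane(w,(258,231),.028),'near',plane(w,(257,152),.048))
print('pan',plane(w,(210,141),.026),plane(w,(309,141),.026))
h=cv2.cvtColor(cv2.imread('pics/w1.png'),cv2.COLOR_BGR2HSV)
m=cv2.inRange(h,(105,150,40),(128,255,255))
rows=[(v,np.nonzero(m[v,200:320])[0]+200) for v in list(range(160,232,6))+list(range(2,140,12))]
for v,x in rows:
  if len(x): print(v,x.min(),x.max(),plane(w,((x.min()+x.max()+1)/2,v),.052 if v>145 else .026)[:2])
```

```text
side foot [ 0.5371 -0.5673  0.    ]
side foot [ 0.6929 -0.5792  0.    ]
side foot [ 0.3408 -0.5154  0.    ]
scene [ 0.6997 -0.5097  0.    ]
scene [ 0.4781 -0.5985  0.    ]
grey top edge z? [array([ 0.5452, -0.5398]), array([ 0.541 , -0.5119]), array([ 0.5369, -0.484 ])] [array([ 0.6988, -0.54  ]), array([ 0.6752, -0.5121]), array([ 0.6515, -0.4841])]
handle end z [ 0.5151 -0.4855  0.048 ] [ 0.5153 -0.4951  0.028 ] near [ 0.514  -0.3964  0.048 ]
pan [ 0.4633 -0.3891  0.026 ] [ 0.5702 -0.3892  0.026 ]
160 252 264 [ 0.5155 -0.4038]
166 252 263 [ 0.515  -0.4102]
172 252 263 [ 0.515  -0.4166]
178 252 263 [ 0.515 -0.423]
184 252 263 [ 0.515  -0.4296]
190 252 263 [ 0.515  -0.4362]
196 252 263 [ 0.515  -0.4429]
202 252 263 [ 0.515  -0.4497]
208 252 263 [ 0.515  -0.4565]
214 252 263 [ 0.515  -0.4635]
220 252 263 [ 0.5151 -0.4705]
226 252 263 [ 0.5151 -0.4776]
2 202 313 [ 0.515  -0.2553]
14 203 313 [ 0.5155 -0.2657]
26 203 312 [ 0.515  -0.2762]
38 204 312 [ 0.5155 -0.287 ]
50 204 311 [ 0.515  -0.2979]
62 205 311 [ 0.5156 -0.3091]
74 205 310 [ 0.5151 -0.3206]
86 206 310 [ 0.5156 -0.3323]
98 206 309 [ 0.5151 -0.3442]
110 207 308 [ 0.5151 -0.3564]
122 208 308 [ 0.5157 -0.3689]
134 208 307 [ 0.5151 -0.3816]
```

```bash
cat >> h.py <<'E'
def tubpic(f):
    a,_=snap('scene',f+'s');b,_=snap('side',f+'d')
    A=cv2.resize(a[145:225,215:335],None,fx=4,fy=4,interpolation=2);B=cv2.resize(b[170:270,235:335],None,fx=3.2,fy=3.2,interpolation=2)
    cv2.imwrite(f'pics/{f}.png',np.hstack([A,B]))
E
python3 - <<'E'
from h import *
tubpic('tub1')
E
```

```text
(no output)
```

View pics/tub1.png

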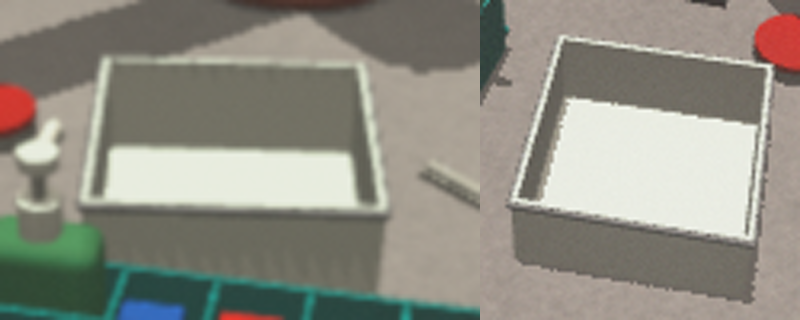

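Call:
send_rows(
  increments=[
    {"dx": -0.056,"dy": 0.007,"dz": 0.125},
    {"dx": -0.056,"dy": 0.007,"dz": 0.25},
    {"dx": -0.056,"dy": 0.007,"dz": 0.36},
    {"dx": -0.056,"dy": 0.007,"dz": 0.44},
    {"dx": -0.056,"dy": 0.007,"dz": 0.456},
    {"dx": -0.056,"dy": 0.007,"dz": 0.456},
    {"dx": -0.056,"dy": 0.007,"dz": 0.456},
  ],
)

```text
invalid input
```

Tub rim corners in the left crop are about (102,58), (368,62), (388,212), (80,210). In the right crop they are (562,37), (773,65), (755,241), (511,206).

Call:
send_rows(
  increments=[
    {"dx": -0.056,"dy": 0.007,"dz": 0.125,"yaw": 0,"claw": -1},
    {"dx": -0.056,"dy": 0.007,"dz": 0.25,"yaw": 0,"claw": -1},
    {"dx": -0.056,"dy": 0.007,"dz": 0.36,"yaw": 0,"claw": -1},
    {"dx": -0.056,"dy": 0.007,"dz": 0.44,"yaw": 0,"claw": -1},
    {"dx": -0.056,"dy": 0.007,"dz": 0.456,"yaw": 0,"claw": -1},
    {"dx": -0.056,"dy": 0.007,"dz": 0.456,"yaw": 0,"claw": -1},
    {"dx": -0.056,"dy": 0.007,"dz": 0.456,"yaw": 0,"claw": -1},
  ],
)

```text
time: 2.42
tool_pos: [0.5171, -0.43, 0.0266]
tool_rot: [0.003, 0.707, 0.707, -0.0]
contact_force: [0.4, 0.2, 0.5]
gripper_width: 1.0
grasp_force: 0.0
```

Run:
```python
from h import *
s,d=cam('scene'),cam('side')
A=[(102,58),(368,62),(388,212),(80,210)];B=[(773,65),(755,241),(511,206),(562,37)]
C=[]
for a,b in zip(A,B):
  a=np.array(a)/4+[215,145];b=(np.array(b)-[480,0])/3.2+[235,170]
  print(tri(s,a,d,b),plane(s,a,.075)[:2],plane(d,b,.075)[:2]);C.append((plane(s,a,.075)+plane(d,b,.075))/2)
C=np.array(C);print(C.mean(0),C[1]-C[0],C[2]-C[1],C[2]-C[3],C[3]-C[0])
```

```text
(array([ 0.3558, -0.0961,  0.0717]), np.float64(0.0002794256611869683)) [ 0.362  -0.0945] [ 0.3554 -0.093 ]
(array([0.3284, 0.0857, 0.0748]), np.float64(0.0029363132734623832)) [0.3307 0.0869] [0.328  0.0841]
(array([0.5065, 0.1113, 0.0702]), np.float64(0.0004707367914120939)) [0.5134 0.1111] [0.505  0.1149]
(array([ 0.5335, -0.07  ,  0.0671]), np.float64(0.0038937731868373933)) [ 0.5469 -0.0652] [ 0.5306 -0.0652]
[0.434  0.0099 0.075 ] [-0.0294  0.1792  0.    ] [ 0.1798  0.0275 -0.    ] [-0.0296  0.1782 -0.    ] [0.18   0.0286 0.    ]
```

Call:
send_rows(
  increments=[
    {"dx": 0,"dy": -0.003,"dz": 0.006,"yaw": 0,"claw": -1},
    {"dx": 0,"dy": -0.003,"dz": 0.006,"yaw": 0,"claw": 1},
    {"dx": 0,"dy": -0.003,"dz": 0.006,"yaw": 0,"claw": 1},
    {"dx": 0,"dy": -0.003,"dz": 0.006,"yaw": 0,"claw": 1},
    {"dx": 0,"dy": -0.003,"dz": 0.006,"yaw": 0,"claw": 1},
    {"dx": 0,"dy": -0.003,"dz": 0.006,"yaw": 0,"claw": 1},
    {"dx": 0,"dy": -0.003,"dz": 0.006,"yaw": 0,"claw": 1},
    {"dx": 0,"dy": -0.003,"dz": 0.006,"yaw": 0,"claw": 1},
  ],
)

```text
time: 3.42
tool_pos: [0.5141, -0.4284, 0.0204]
tool_rot: [0.0, 0.707, 0.707, -0.0]
contact_force: [-0.5, 0.7, 1.4]
gripper_width: 0.151
grasp_force: 59.7
```

Gripped. I'll lift it 30 mm and check for droop.

Call:
send_rows(
  increments=[
    {"dx": 0,"dy": 0,"dz": -0.01,"yaw": 0,"claw": 1},
    {"dx": 0,"dy": 0,"dz": -0.025,"yaw": 0,"claw": 1},
    {"dx": 0,"dy": 0,"dz": -0.04,"yaw": 0,"claw": 1},
    {"dx": 0,"dy": 0,"dz": -0.06,"yaw": 0,"claw": 1},
    {"dx": 0,"dy": 0,"dz": -0.06,"yaw": 0,"claw": 1},
    {"dx": 0,"dy": 0,"dz": -0.06,"yaw": 0,"claw": 1},
  ],
)

```text
time: 4.18
tool_pos: [0.514, -0.4283, 0.0503]
tool_rot: [0.0, 0.707, 0.707, -0.0]
contact_force: [-0.4, 0.5, -1.8]
gripper_width: 0.155
grasp_force: 59.3
```

Run:
```python
from h import *
a,_=snap('scene','l1s');b,_=snap('side','l1d');w,_=snap('wrist','l1w')
A=cv2.resize(a[165:230,70:200],None,fx=3,fy=3,interpolation=2);B=cv2.resize(b[95:180,245:345],None,fx=3,fy=3,interpolation=2)
H=max(A.shape[0],B.shape[0]);p=lambda i:cv2.copyMakeBorder(i,0,H-i.shape[0],0,0,0)
o=np.hstack([p(A),p(B)]);w=cv2.resize(w[:200],(o.shape[1],int(200*o.shape[1]/512)))
o=np.vstack([o,w]);print(o.shape);cv2.imwrite('pics/l1.png',o)
print(manip.state()['ft_torque'],manip.state()['tool_pos'])
```

```text
(524, 690, 3)
[-0.182   0.0206 -0.0283] [ 0.5137 -0.4281  0.0497]
```

View pics/l1.png

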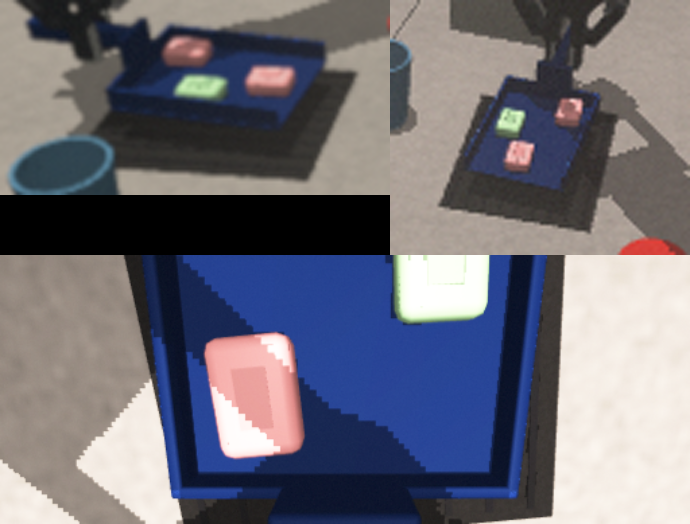

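Call:
send_rows(
  increments=[
    {"dx": 0,"dy": 0,"dz": -0.02,"yaw": 0,"claw": 1},
    {"dx": 0,"dy": 0,"dz": -0.05,"yaw": 0,"claw": 1},
    {"dx": 0.01,"dy": 0,"dz": -0.08,"yaw": 0,"claw": 1},
    {"dx": 0.03,"dy": -0.005,"dz": -0.11,"yaw": -0.005,"claw": 1},
    {"dx": 0.06,"dy": -0.01,"dz": -0.14,"yaw": -0.01,"claw": 1},
    {"dx": 0.1,"dy": -0.018,"dz": -0.16,"yaw": -0.018,"claw": 1},
    {"dx": 0.145,"dy": -0.027,"dz": -0.17,"yaw": -0.027,"claw": 1},
    {"dx": 0.19,"dy": -0.036,"dz": -0.17,"yaw": -0.036,"claw": 1},
    {"dx": 0.235,"dy": -0.045,"dz": -0.17,"yaw": -0.045,"claw": 1},
    {"dx": 0.28,"dy": -0.054,"dz": -0.17,"yaw": -0.054,"claw": 1},
    {"dx": 0.325,"dy": -0.063,"dz": -0.17,"yaw": -0.063,"claw": 1},
    {"dx": 0.37,"dy": -0.072,"dz": -0.17,"yaw": -0.072,"claw": 1},
    {"dx": 0.415,"dy": -0.081,"dz": -0.17,"yaw": -0.081,"claw": 1},
    {"dx": 0.455,"dy": -0.089,"dz": -0.17,"yaw": -0.089,"claw": 1},
    {"dx": 0.49,"dy": -0.095,"dz": -0.17,"yaw": -0.096,"claw": 1},
    {"dx": 0.52,"dy": -0.101,"dz": -0.17,"yaw": -0.102,"claw": 1},
    {"dx": 0.54,"dy": -0.105,"dz": -0.17,"yaw": -0.108,"claw": 1},
    {"dx": 0.552,"dy": -0.107,"dz": -0.17,"yaw": -0.108,"claw": 1},
    {"dx": 0.558,"dy": -0.108,"dz": -0.17,"yaw": -0.108,"claw": 1},
    {"dx": 0.558,"dy": -0.108,"dz": -0.17,"yaw": -0.108,"claw": 1},
  ],
)

```text
time: 6.82
tool_pos: [0.46, -0.1495, 0.1353]
tool_rot: [0.0, 0.647, 0.762, -0.0]
contact_force: [0.2, -1.2, -0.9]
gripper_width: 0.156
grasp_force: 59.3
```

Run:
```python
from h import *
tubpic('tub2')
```

```text
(no output)
```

View pics/tub2.png

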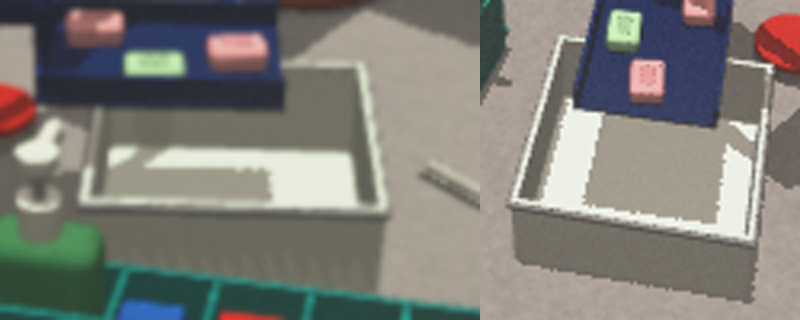

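Call:
send_rows(
  increments=[
    {"dx": 0.01,"dy": 0,"dz": 0.02,"yaw": 0,"claw": 1},
    {"dx": 0.01,"dy": 0,"dz": 0.045,"yaw": 0,"claw": 1},
    {"dx": 0.01,"dy": 0,"dz": 0.07,"yaw": 0,"claw": 1},
    {"dx": 0.01,"dy": 0,"dz": 0.082,"yaw": 0,"claw": 1},
    {"dx": 0.01,"dy": 0,"dz": 0.086,"yaw": 0,"claw": 1},
    {"dx": 0.01,"dy": 0,"dz": 0.086,"yaw": 0,"claw": 1},
  ],
)

```text
time: 7.68
tool_pos: [0.4593, -0.1446, 0.0924]
tool_rot: [0.0, 0.647, 0.762, 0.0]
contact_force: [-0.1, -0.7, -2.2]
gripper_width: 0.155
grasp_force: 59.3
```

Call:
send_rows(
  increments=[
    {"dx": 0,"dy": 0,"dz": 0.003,"yaw": 0,"claw": 1},
    {"dx": 0,"dy": 0,"dz": 0.003,"yaw": 0,"claw": 1},
    {"dx": 0,"dy": 0,"dz": 0.003,"yaw": 0,"claw": 0.5},
    {"dx": 0,"dy": 0,"dz": 0.003,"yaw": 0,"claw": 0.5},
    {"dx": 0,"dy": 0,"dz": 0.003,"yaw": 0,"claw": 0.5},
    {"dx": 0,"dy": 0,"dz": 0.003,"yaw": 0,"claw": 0.5},
    {"dx": 0,"dy": 0,"dz": 0.003,"yaw": 0,"claw": 0.5},
    {"dx": 0,"dy": 0,"dz": 0.003,"yaw": 0,"claw": 0.5},
  ],
)

```text
time: 8.68
tool_pos: [0.459, -0.1444, 0.0907]
tool_rot: [-0.0, 0.647, 0.762, -0.0]
contact_force: [0.3, 0.3, 0.4]
gripper_width: 0.249
grasp_force: 0.0
```

```bash
cat >> h.py <<'E'
def two(f,sc,sd,k=3):
    a,_=snap('scene',f+'s');b,_=snap('side',f+'d')
    A=cv2.resize(a[sc[1]:sc[3],sc[0]:sc[2]],None,fx=k,fy=k,interpolation=2);B=cv2.resize(b[sd[1]:sd[3],sd[0]:sd[2]],None,fx=k,fy=k,interpolation=2)
    H=max(A.shape[0],B.shape[0]);p=lambda i:cv2.copyMakeBorder(i,0,H-i.shape[0],0,0,0)
    o=np.hstack([p(A),p(B)]);print(o.shape);cv2.imwrite(f'pics/{f}.png',o)
E
python3 - <<'E'
from h import *
print(manip.state()['contact_force'])
two('p1',(190,120,320,230),(240,120,345,270),3.3)
E
```

```text
[0.285  0.3004 0.3517]
(495, 775, 3)
```

View pics/p1.png

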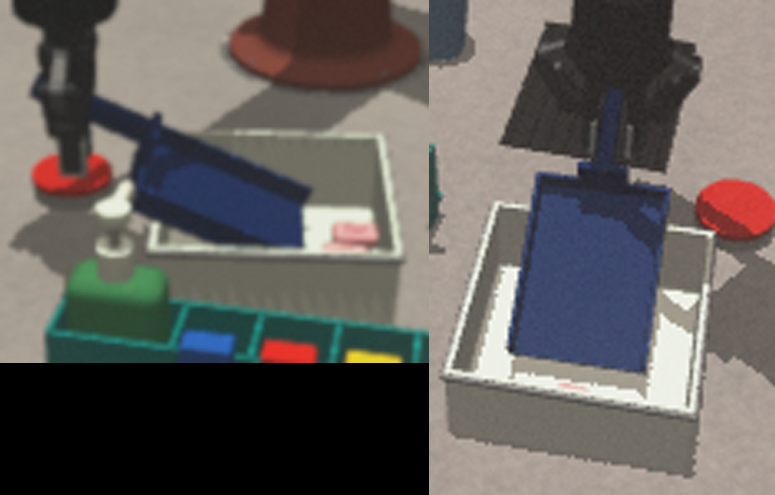

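The tray is empty and tipped, and the soaps are in the tub. I'll raise the tool to the handle, regrip it and lift.

Call:
send_rows(
  increments=[
    {"dx": 0,"dy": 0,"dz": -0.04,"yaw": 0,"claw": 0.5},
    {"dx": 0,"dy": 0,"dz": -0.08,"yaw": 0,"claw": 0.5},
    {"dx": 0,"dy": 0,"dz": -0.1,"yaw": 0,"claw": 0.5},
    {"dx": 0,"dy": 0,"dz": -0.1,"yaw": 0,"claw": 0.5},
    {"dx": 0,"dy": 0,"dz": -0.1,"yaw": 0,"claw": 0.5},
    {"dx": 0,"dy": 0,"dz": -0.1,"yaw": 0,"claw": 1},
    {"dx": 0,"dy": 0,"dz": -0.1,"yaw": 0,"claw": 1},
    {"dx": 0,"dy": 0,"dz": -0.1,"yaw": 0,"claw": 1},
    {"dx": 0,"dy": 0,"dz": -0.12,"yaw": 0,"claw": 1},
    {"dx": 0,"dy": 0,"dz": -0.16,"yaw": 0,"claw": 1},
    {"dx": 0,"dy": 0,"dz": -0.2,"yaw": 0,"claw": 1},
    {"dx": 0,"dy": 0,"dz": -0.24,"yaw": 0,"claw": 1},
    {"dx": 0,"dy": 0,"dz": -0.28,"yaw": 0,"claw": 1},
    {"dx": 0,"dy": 0,"dz": -0.32,"yaw": 0,"claw": 1},
    {"dx": 0,"dy": 0,"dz": -0.34,"yaw": 0,"claw": 1},
    {"dx": 0,"dy": 0,"dz": -0.34,"yaw": 0,"claw": 1},
  ],
)

```text
time: 10.78
tool_pos: [0.4594, -0.1446, 0.2618]
tool_rot: [0.001, 0.647, 0.762, 0.0]
contact_force: [-0.3, -0.9, -1.2]
gripper_width: 0.151
grasp_force: 59.1
```

Run:
```python
from h import *
two('p2',(160,60,320,220),(230,60,345,270),2.8)
```

```text
(588, 770, 3)
```

View pics/p2.png

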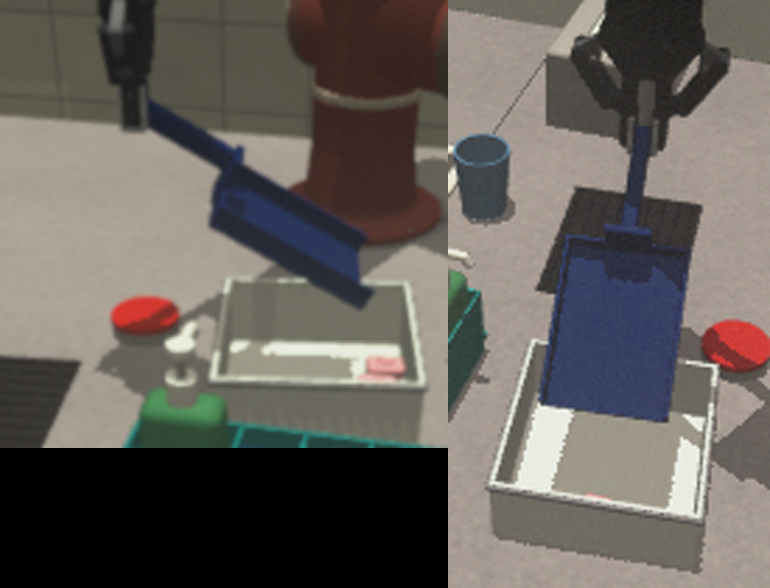

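Run:
```python
from h import *
s,d=cam('scene'),cam('side')
A=lambda p:np.array(p)/2.8+[160,60]
B=lambda p:(np.array(p)-[448,0])/2.8+[230,60]
t=manip.state()['tool_pos'];u=np.array([-.162,.987,0])
for n,a,b in (('lip near',(362,306),(540,405)),('lip far',(358,276),(668,420)),('back top',(240,150),(627,230)),('handle emerge',(150,106),(642,130))):
  P,e=tri(s,A(a),d,B(b));print(n,P,e,'along',(P-t)@u,'dz from grasp',P[2]-t[2]-.019)
```

```text
lip near [0.4808 0.0524 0.126 ] 0.002768971813186135 along 0.19059840720110963 dz from grasp -0.15304637915068
lip far [0.3794 0.0308 0.1084] 0.01926682856937988 along 0.18573750081329157 dz from grasp -0.1706561914688267
back top [ 0.4443 -0.0592  0.2403] 0.0038976549836753274 along 0.08631730931741124 dz from grasp -0.03871413219500973
handle emerge [ 0.4576 -0.1335  0.2816] 0.007662380433375777 along 0.010919255197779074 dz from grasp 0.002592837493860096
```

Call:
send_rows(
  increments=[
    {"dx": -0.03,"dy": 0,"dz": 0,"yaw": 0,"claw": 1},
    {"dx": -0.08,"dy": 0.004,"dz": 0,"yaw": 0.01,"claw": 1},
    {"dx": -0.15,"dy": 0.008,"dz": 0,"yaw": 0.03,"claw": 1},
    {"dx": -0.22,"dy": 0.012,"dz": 0,"yaw": 0.05,"claw": 1},
    {"dx": -0.29,"dy": 0.016,"dz": 0,"yaw": 0.07,"claw": 1},
    {"dx": -0.36,"dy": 0.02,"dz": 0.01,"yaw": 0.09,"claw": 1},
    {"dx": -0.43,"dy": 0.024,"dz": 0.04,"yaw": 0.108,"claw": 1},
    {"dx": -0.48,"dy": 0.027,"dz": 0.08,"yaw": 0.108,"claw": 1},
    {"dx": -0.51,"dy": 0.027,"dz": 0.12,"yaw": 0.108,"claw": 1},
    {"dx": -0.525,"dy": 0.027,"dz": 0.16,"yaw": 0.108,"claw": 1},
    {"dx": -0.53,"dy": 0.027,"dz": 0.2,"yaw": 0.108,"claw": 1},
    {"dx": -0.53,"dy": 0.027,"dz": 0.22,"yaw": 0.108,"claw": 1},
    {"dx": -0.53,"dy": 0.027,"dz": 0.22,"yaw": 0.108,"claw": 1},
    {"dx": -0.53,"dy": 0.027,"dz": 0.22,"yaw": 0.108,"claw": 1},
  ],
)

```text
time: 12.62
tool_pos: [0.5158, -0.4038, 0.152]
tool_rot: [0.001, 0.707, 0.707, 0.0]
contact_force: [-0.6, 0.0, -1.4]
gripper_width: 0.151
grasp_force: 59.2
```

Call:
send_rows(
  increments=[
    {"dx": 0,"dy": 0,"dz": 0.015,"yaw": 0,"claw": 1},
    {"dx": 0,"dy": 0,"dz": 0.031,"yaw": 0,"claw": 1},
    {"dx": -0.013,"dy": 0,"dz": 0.052,"yaw": 0,"claw": 1},
    {"dx": -0.026,"dy": 0,"dz": 0.072,"yaw": 0,"claw": 1},
    {"dx": -0.039,"dy": 0,"dz": 0.093,"yaw": 0,"claw": 1},
    {"dx": -0.052,"dy": 0,"dz": 0.115,"yaw": 0,"claw": 1},
    {"dx": -0.062,"dy": 0,"dz": 0.138,"yaw": 0,"claw": 1},
  ],
)

```text
time: 13.5
tool_pos: [0.5152, -0.4355, 0.081]
tool_rot: [0.0, 0.707, 0.707, -0.0]
contact_force: [1.0, -1.0, 0.7]
gripper_width: 0.148
grasp_force: 59.3
```

Call:
send_rows(
  increments=[
    {"dx": -0.01,"dy": 0,"dz": 0.022,"yaw": 0,"claw": 1},
    {"dx": -0.018,"dy": 0,"dz": 0.046,"yaw": 0,"claw": 1},
    {"dx": -0.026,"dy": 0,"dz": 0.07,"yaw": 0,"claw": 1},
    {"dx": -0.031,"dy": 0,"dz": 0.095,"yaw": 0,"claw": 1},
    {"dx": -0.035,"dy": 0,"dz": 0.112,"yaw": 0,"claw": 1},
    {"dx": -0.035,"dy": 0,"dz": 0.118,"yaw": 0,"claw": 1},
    {"dx": -0.035,"dy": 0,"dz": 0.118,"yaw": 0,"claw": 1},
  ],
)

```text
time: 14.38
tool_pos: [0.5155, -0.4525, 0.0234]
tool_rot: [0.0, 0.707, 0.707, -0.0]
contact_force: [-1.4, -0.1, 3.0]
gripper_width: 0.149
grasp_force: 60.4
```

Run:
```python
from h import *
two('p3',(60,140,230,250),(220,60,345,190),2.6)
```

```text
(338, 767, 3)
```

View pics/p3.png

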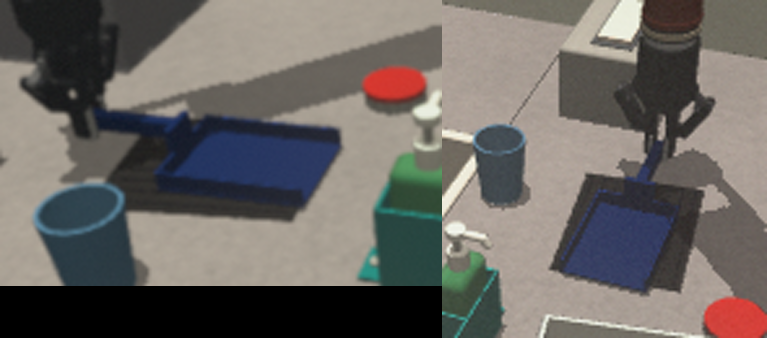

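Call:
send_rows(
  increments=[
    {"dx": 0,"dy": 0,"dz": 0.002,"yaw": 0,"claw": 0.3},
    {"dx": 0,"dy": 0,"dz": 0.002,"yaw": 0,"claw": -0.5},
    {"dx": 0,"dy": 0,"dz": 0,"yaw": 0,"claw": -0.8},
    {"dx": 0,"dy": 0,"dz": 0,"yaw": 0,"claw": -1},
    {"dx": 0,"dy": 0,"dz": -0.1,"yaw": 0,"claw": -1},
    {"dx": 0.02,"dy": 0,"dz": -0.2,"yaw": 0,"claw": -1},
    {"dx": 0.06,"dy": 0,"dz": -0.3,"yaw": 0,"claw": -1},
    {"dx": 0.1,"dy": 0,"dz": -0.4,"yaw": 0,"claw": -1},
    {"dx": 0.1,"dy": 0,"dz": -0.45,"yaw": 0,"claw": -1},
    {"dx": 0.1,"dy": 0,"dz": -0.45,"yaw": 0,"claw": -1},
    {"dx": 0.1,"dy": 0,"dz": -0.45,"yaw": 0,"claw": -1},
  ],
)

```text
time: 15.85
tool_pos: [0.5147, -0.4019, 0.2458]
tool_rot: [-0.001, 0.707, 0.707, -0.0]
contact_force: [-0.0, 0.0, -0.9]
gripper_width: 1.001
grasp_force: 0.0
```

```bash
cat >> h.py <<'E'
def tray(f):
    im,w=snap('wrist',f);h=cv2.cvtColor(im,cv2.COLOR_BGR2HSV)
    m=cv2.inRange(h,(105,150,40),(128,255,255));m[:,:170]=0;m[:,345:]=0
    N,l,st,ce=cv2.connectedComponentsWithStats(m);i=1+np.argmax(st[1:,4]);m=(l==i)
    a=[];b=[]
    ve=np.nonzero(m)[0].max()
    for v in range(2,ve,4):
        x=np.nonzero(m[v])[0]
        if len(x)==0: continue
        W=x.max()-x.min();p=plane(w,((x.min()+x.max()+1)/2,v),.052 if W<30 else .026)[:2]
        (a if W<30 else b).append(p)
    a=np.array(a);b=np.array(b)
    for P in (a,b):
        k=np.polyfit(P[:,1],P[:,0],1);print('slope dx/dy',k[0],'x at ends',P[0],P[-1])
    print('handle end (grp -170) at',plane(w,(258,ve+1),.052))
E
python3 - <<'E'
from h import *
print(manip.state()['tool_pos']);tray('w2')
E
```

```text
[ 0.5147 -0.4019  0.2458]
slope dx/dy -0.0024878493575779086 x at ends [ 0.517  -0.3614] [ 0.5172 -0.4481]
slope dx/dy -0.0013616145381721747 x at ends [ 0.5168 -0.2567] [ 0.517  -0.3604]
handle end (grp -170) at [ 0.5182 -0.4526  0.052 ]
```

Call:
send_rows(
  increments=[
    {"dx": 0.008,"dy": 0.005,"dz": 0.12,"yaw": 0,"claw": -1},
    {"dx": 0.008,"dy": 0.005,"dz": 0.24,"yaw": 0,"claw": -1},
    {"dx": 0.008,"dy": 0.005,"dz": 0.35,"yaw": 0,"claw": -1},
    {"dx": 0.008,"dy": 0.005,"dz": 0.42,"yaw": 0,"claw": -1},
    {"dx": 0.008,"dy": 0.005,"dz": 0.451,"yaw": 0,"claw": -1},
    {"dx": 0.008,"dy": 0.005,"dz": 0.451,"yaw": 0,"claw": -1},
    {"dx": 0.008,"dy": 0.005,"dz": 0.451,"yaw": 0,"claw": 1},
    {"dx": 0.008,"dy": 0.005,"dz": 0.451,"yaw": 0,"claw": 1},
    {"dx": 0.008,"dy": 0.005,"dz": 0.451,"yaw": 0,"claw": 1},
    {"dx": 0.008,"dy": 0.005,"dz": 0.451,"yaw": 0,"claw": 1},
    {"dx": 0.008,"dy": 0.005,"dz": 0.451,"yaw": 0,"claw": 1},
    {"dx": 0.008,"dy": 0.004,"dz": 0.43,"yaw": 0,"claw": 1},
    {"dx": -0.02,"dy": 0.002,"dz": 0.42,"yaw": 0,"claw": 1},
    {"dx": -0.045,"dy": 0.001,"dz": 0.42,"yaw": 0,"claw": 1},
    {"dx": -0.054,"dy": 0.001,"dz": 0.42,"yaw": 0,"claw": 1},
    {"dx": -0.054,"dy": 0.001,"dz": 0.43,"yaw": 0,"claw": 1},
    {"dx": -0.054,"dy": 0.001,"dz": 0.445,"yaw": 0,"claw": 1},
    {"dx": -0.054,"dy": 0.001,"dz": 0.45,"yaw": 0,"claw": 1},
    {"dx": -0.054,"dy": 0.001,"dz": 0.451,"yaw": 0,"claw": 1},
    {"dx": -0.054,"dy": 0.001,"dz": 0.451,"yaw": 0,"claw": 1},
  ],
)

```text
time: 18.4
tool_pos: [0.516, -0.429, 0.023]
tool_rot: [-0.0, 0.707, 0.707, 0.0]
contact_force: [-1.2, 1.6, 5.0]
gripper_width: 0.153
grasp_force: 61.1
```

Call:
send_rows(
  increments=[
    {"dx": 0,"dy": 0,"dz": 0.001,"yaw": 0,"claw": 0.3},
    {"dx": 0,"dy": 0,"dz": 0,"yaw": 0,"claw": -0.5},
    {"dx": 0,"dy": 0,"dz": 0,"yaw": 0,"claw": -0.8},
    {"dx": 0,"dy": 0,"dz": 0,"yaw": 0,"claw": -1},
    {"dx": 0,"dy": 0,"dz": -0.1,"yaw": 0,"claw": -1},
    {"dx": 0.02,"dy": 0,"dz": -0.2,"yaw": 0,"claw": -1},
    {"dx": 0.06,"dy": 0,"dz": -0.3,"yaw": 0,"claw": -1},
    {"dx": 0.06,"dy": 0,"dz": -0.4,"yaw": 0,"claw": -1},
    {"dx": 0.06,"dy": 0,"dz": -0.45,"yaw": 0,"claw": -1},
    {"dx": 0.06,"dy": 0,"dz": -0.46,"yaw": 0,"claw": -1},
    {"dx": 0.06,"dy": 0,"dz": -0.46,"yaw": 0,"claw": -1},
  ],
)

```text
time: 19.77
tool_pos: [0.5155, -0.3991, 0.2512]
tool_rot: [-0.001, 0.707, 0.707, 0.0]
contact_force: [-0.4, -0.4, -1.1]
gripper_width: 0.998
grasp_force: 0.0
```

Run:
```python
from h import *
print(manip.state()['tool_pos']);tray('w3')
two('p4',(60,140,450,300),(140,60,345,350),1.6)
```

```text
[ 0.5155 -0.3991  0.2512]Traceback (most recent call last):
  File "<stdin>", line 2, in <module>
  File "h.py", line 56, in tray
    k=np.polyfit(P[:,1],P[:,0],1);print('slope dx/dy',k[0],'x at ends',P[0],P[-1])
                 ~^^^^^
IndexError: too many indices for array: array is 1-dimensional, but 2 were indexed
```

View pics/w3.png

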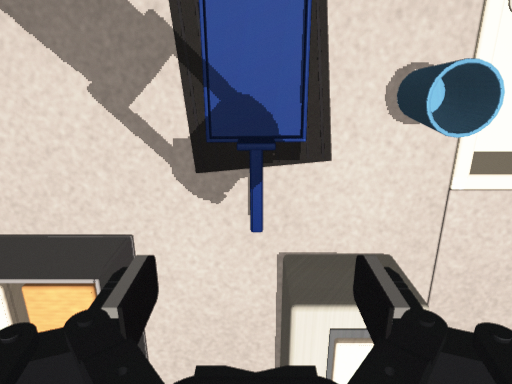

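The tray is back as it stood: handle end at about (257,231) and pan edge at row 140, same as before. On to the tools.

```bash
cat >> h.py <<'E'
HS=dict(blue=((105,110,40),(128,255,255)),red=((0,150,60),(7,255,255)),yel=((18,130,60),(34,255,255)),wood=((8,90,50),(16,255,230)))
def ends(im,n,box):
    h=cv2.cvtColor(im,cv2.COLOR_BGR2HSV);m=cv2.inRange(h,*HS[n])
    if n=='red': m|=cv2.inRange(h,(172,150,60),(180,255,255))
    k=np.zeros_like(m);k[box[1]:box[3],box[0]:box[2]]=1;m*=k
    N,l,st,ce=cv2.connectedComponentsWithStats(m)
    if N<2:return None
    i=1+np.argmax(st[1:,4]);ys,xs=np.nonzero(l==i);P=np.c_[xs,ys]+0.
    c=P.mean(0);U=np.linalg.svd(P-c,full_matrices=False)[2][0];U*=np.sign(U[1])
    t=(P-c)@U;return c+U*t.min(),c+U*t.max(),st[i].tolist()
E
python3 - <<'E'
from h import *
a,s=snap('scene','t1s');b,d=snap('side','t1d')
for n in ('blue','red','yel','wood'):
  A=ends(a,n,(360,130,460,250));B=ends(b,n,(120,230,270,345));print(n,A,B)
  if A and B: print('  top',tri(s,A[0],d,B[0]))
  if A and B: print('  low',tri(s,A[1],d,B[1]))
tubpic('tub3')
o=cv2.imread('pics/tub1.png').astype(int)-cv2.imread('pics/tub3.png');print('tubdiff',(abs(o).max(2)>50).mean())
E
```

```text
blue (array([401.7723, 156.8396]), array([406.0035, 157.987 ]), [402, 156, 5, 4, 17]) (array([226.8462, 288.7903]), array([234.9292, 290.3637]), [227, 287, 9, 6, 43])
  top (array([0.4579, 0.3018, 0.1722]), np.float64(0.0081870702823621))
  low (array([0.4462, 0.3064, 0.1687]), np.float64(0.008237295113840472))
red (array([411., 181.]), array([411., 181.]), [409, 179, 5, 5, 25]) (array([176.1469, 270.3964]), array([184.159 , 272.3468]), [176, 269, 9, 6, 40])
  top (array([0.563 , 0.3024, 0.1736]), np.float64(0.004472036282565885))
  low (array([0.5503, 0.3022, 0.1682]), np.float64(0.003340292312460354))
yel (array([415.7568, 192.218 ]), array([402.5275, 238.1519]), [401, 192, 18, 47, 292]) (array([152.9797, 262.1059]), array([161.0661, 263.6551]), [153, 260, 9, 7, 45])
  top (array([0.6114, 0.3028, 0.1778]), np.float64(0.006200509085716409))
  low (array([0.642 , 0.2777, 0.0985]), np.float64(0.02588541562969575))
wood (array([411.4739, 193.1384]), array([403.6593, 219.9005]), [404, 193, 8, 28, 30]) (array([144.9672, 280.0546]), array([116.4038, 339.2652]), [120, 280, 32, 62, 830])
  top (array([0.6065, 0.3169, 0.1643]), np.float64(0.04417171628882599))
  low (array([0.6121, 0.3661, 0.0934]), np.float64(0.14095937186800794))
tubdiff 0.00611328125
```

Call:
send_rows(
  increments=[
    {"dx": 0.8,"dy": 0,"dz": -0.2,"yaw": -0.6,"claw": -1},
    {"dx": 0.8,"dy": 0,"dz": -0.2,"yaw": -0.6,"claw": -1},
    {"dx": 0.8,"dy": 0,"dz": -0.2,"yaw": -0.6,"claw": -1},
    {"dx": 0.8,"dy": 0,"dz": -0.2,"yaw": -0.6,"claw": -1},
    {"dx": 0.8,"dy": 0,"dz": -0.2,"yaw": -0.6,"claw": -1},
    {"dx": 0.8,"dy": 0,"dz": -0.2,"yaw": -0.6,"claw": -1},
    {"dx": 0.8,"dy": 0,"dz": -0.2,"yaw": -0.6,"claw": -1},
    {"dx": 0.8,"dy": 0,"dz": -0.2,"yaw": -0.6,"claw": -1},
    {"dx": 0.8,"dy": 0,"dz": -0.2,"yaw": -0.6,"claw": -1},
  ],
)

```text
time: 21.15
tool_pos: [0.5154, 0.0002, 0.3514]
tool_rot: [-0.001, 0.329, 0.944, -0.0]
contact_force: [0.7, -0.3, -0.2]
gripper_width: 0.999
grasp_force: 0.0
```

Run:
```python
from h import *
print(manip.state()['tool_pos'])
togo(.53,.30,.36,np.pi/2)
```

```text
[0.5154 0.0002 0.3514]
d [ 0.3497  0.4879 -0.0174] yaw -0.4469976194605252 j6 -1.0440918618577002 t 21.15
```

Call:
send_rows(
  increments=[
    {"dx": 0.35,"dy": 0.488,"dz": -0.02,"yaw": -0.447,"claw": -1},
    {"dx": 0.35,"dy": 0.488,"dz": -0.02,"yaw": -0.447,"claw": -1},
    {"dx": 0.35,"dy": 0.488,"dz": -0.02,"yaw": -0.447,"claw": -1},
    {"dx": 0.35,"dy": 0.488,"dz": -0.02,"yaw": -0.447,"claw": -1},
    {"dx": 0.35,"dy": 0.488,"dz": -0.02,"yaw": -0.447,"claw": -1},
    {"dx": 0.35,"dy": 0.488,"dz": -0.02,"yaw": -0.447,"claw": -1},
    {"dx": 0.35,"dy": 0.488,"dz": -0.02,"yaw": -0.447,"claw": -1},
    {"dx": 0.35,"dy": 0.488,"dz": -0.02,"yaw": -0.447,"claw": -1},
  ],
)

```text
time: 22.15
tool_pos: [0.5305, 0.2989, 0.362]
tool_rot: [-0.0, 0.001, 1.0, -0.0]
contact_force: [0.2, 0.7, 0.2]
gripper_width: 0.999
grasp_force: 0.0
```

Run:
```python
from h import *
print(manip.state()['tool_pos']);im,w=snap('wrist','w4')
for n in ('blue','red','yel','wood'): print(n,ends(im,n,(0,0,512,384)))
```

```text
[0.5305 0.2989 0.362 ]
blue (array([ 48.1736, 242.0409]), array([ 15.8967, 244.7859]), [16, 236, 33, 16, 472])
red (array([ 84.3207, 242.3535]), array([ 53.8965, 244.5947]), [54, 236, 31, 16, 454])
yel (array([121.2359, 242.6055]), array([ 91.9329, 245.2588]), [92, 236, 30, 17, 461])
wood (array([345.1959, 232.5833]), array([245.8596, 234.8508]), [246, 218, 100, 30, 2265])
```

View pics/w4.png

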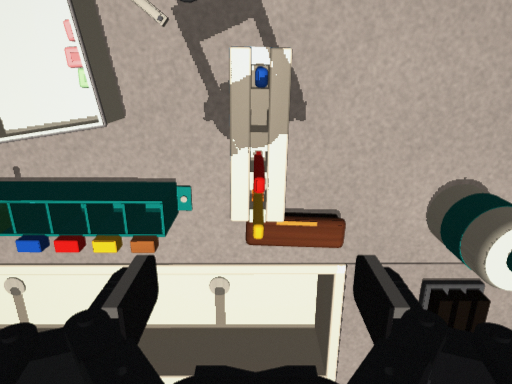

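Wrist view: all three soaps are in the tub at (72,25), (73,57) and (83,77). The tags sit in row 244 at columns 32 (blue), 69 (red), 106 (yellow) and 144 (brown). Tool tops are at about (262,76) blue, (259,185) red and (258,232) yellow, with the pot rim from (230,48) to (285,220).

Run:
```python
from h import *
w=cam('wrist')
for n,t,b in (('blue',(262,76),(262,80)),('red',(259,185),(259,153)),('yel',(258,232),(260,194))):
  print(n,'top',plane(w,t,.174)[:2],'base',plane(w,b,.074)[:2])
for u in [(230,48),(291,48),(286,220),(231,220)]:print('rim',plane(w,u,.074)[:2])
print('well empty',plane(w,(260,110),.074)[:2])
T={n:plane(w,u,.101)[:2] for n,u in dict(blue=(32,244),red=(69,244),yel=(106,244.3),wood=(144,244.5)).items()}
d=(T['wood']-T['blue'])/np.linalg.norm(T['wood']-T['blue']);f=np.array([-d[1]*-1,-d[0]])
print('caddy dir',d,np.linalg.norm(T['wood']-T['blue']),'front',f)
for n in T:print(n,T[n],'slot',T[n]+.033*f)
h=cv2.cvtColor(cv2.imread('pics/w4.png'),cv2.COLOR_BGR2HSV)
for n in('blue','red','yel'):print(n,ends(cv2.imread('pics/w4.png'),n,(225,40,295,250)))
```

```text
blue top [0.4518 0.3044] base [0.457  0.3061]
red top [0.5566 0.3019] base [0.5459 0.3027]
yel top [0.609  0.3009] base [0.6015 0.3041]
rim [0.4214 0.2687]
rim [0.4215 0.3397]
rim [0.6391 0.3397]
rim [0.6391 0.2647]
well empty [0.4921 0.3038]
caddy dir [0.0058 1.    ] 0.1469394197965772 front [ 1.     -0.0058]
blue [0.6612 0.0049] slot [0.6942 0.0047]
red [0.6612 0.0535] slot [0.6942 0.0533]
yel [0.6617 0.102 ] slot [0.6947 0.1018]
wood [0.6621 0.1518] slot [0.6951 0.1516]
blue (array([261.0871,  66.9955]), array([260.9875,  87.0099]), [255, 67, 13, 21, 238])
red (array([257.8665, 150.973 ]), array([259.147 , 192.0889]), [253, 151, 12, 42, 396])
yel (array([257.2681, 192.9631]), array([258.0019, 238.0488]), [253, 193, 11, 46, 444])
```

Run:
```python
from h import *
w=cam('wrist');s=cam('scene')
im=cv2.imread('pics/w4.png');h=cv2.cvtColor(im,cv2.COLOR_BGR2HSV)
m=cv2.inRange(h,(80,120,40),(98,255,255))
for u in (60,85,120,155):
  v=np.nonzero(m[150:260,u])[0]+150;g=im[170:260,u].astype(int).sum(1);print(u,v.min(),v.max(),'front/back at .085',plane(w,(u,v.min()),.085)[:2],plane(w,(u,v.max()),.085)[:2],g.tolist()[::2])
for n,u in dict(b=(252.5,225),w=(329,237)).items():print(n,plane(s,u,.101)[:2])
for u in [(0,207),(46,205),(84,204),(125,203),(166,203)]:print(plane(w,u,.085)[:2])
togo(.452,.304,.126,np.pi/2)
```

```text
60 198 234 front/back at .085 [0.6029 0.0436] [0.6546 0.0342] [457, 467, 465, 473, 256, 243, 81, 77, 73, 75, 72, 74, 78, 76, 84, 136, 287, 72, 72, 73, 73, 77, 80, 77, 67, 71, 71, 69, 74, 75, 82, 77, 132, 98, 103, 183, 295, 299, 298, 291, 299, 409, 487, 486, 470]
85 191 235 front/back at .085 [0.5933 0.0777] [0.6561 0.0677] [481, 500, 489, 486, 252, 244, 80, 77, 76, 73, 70, 76, 73, 77, 73, 122, 297, 248, 270, 276, 285, 290, 238, 166, 148, 122, 82, 81, 80, 79, 72, 80, 254, 376, 339, 270, 213, 183, 459, 485, 475, 463, 487, 469, 469]
120 182 235 front/back at .085 [0.5811 0.1246] [0.6561 0.1151] [491, 500, 490, 485, 256, 263, 106, 77, 77, 75, 82, 79, 85, 71, 72, 92, 286, 277, 291, 189, 147, 94, 70, 68, 75, 71, 72, 73, 76, 74, 70, 79, 245, 218, 155, 153, 152, 157, 161, 389, 457, 479, 488, 466, 473]
155 183 235 front/back at .085 [0.5825 0.1693] [0.6562 0.1624] [489, 493, 490, 523, 352, 246, 118, 76, 80, 77, 78, 73, 68, 73, 80, 80, 305, 288, 294, 194, 148, 99, 80, 70, 77, 81, 82, 71, 74, 74, 76, 79, 221, 133, 122, 104, 105, 104, 103, 99, 172, 458, 495, 520, 310]
b [0.6708 0.0011]
w [0.6778 0.1502]
[ 0.6154 -0.0376]
[0.6126 0.0235]
[0.6113 0.0736]
[0.6099 0.1275]
[0.61   0.1811]
d [0.1569 0.0098 0.4725] yaw -0.0014816822328137154 j6 -1.1773617823764286 t 22.2
```

Call:
send_rows(
  increments=[
    {"dx": 0.08,"dy": 0.01,"dz": 0.1,"yaw": 0,"claw": -1},
    {"dx": 0.157,"dy": 0.01,"dz": 0.2,"yaw": 0,"claw": -1},
    {"dx": 0.157,"dy": 0.01,"dz": 0.3,"yaw": 0,"claw": -1},
    {"dx": 0.157,"dy": 0.01,"dz": 0.4,"yaw": 0,"claw": -1},
    {"dx": 0.157,"dy": 0.01,"dz": 0.46,"yaw": 0,"claw": -1},
    {"dx": 0.157,"dy": 0.01,"dz": 0.472,"yaw": 0,"claw": -1},
    {"dx": 0.157,"dy": 0.01,"dz": 0.472,"yaw": 0,"claw": -1},
    {"dx": 0.157,"dy": 0.01,"dz": 0.472,"yaw": 0,"claw": 1},
    {"dx": 0.157,"dy": 0.01,"dz": 0.472,"yaw": 0,"claw": 1},
    {"dx": 0.157,"dy": 0.01,"dz": 0.472,"yaw": 0,"claw": 1},
    {"dx": 0.157,"dy": 0.01,"dz": 0.472,"yaw": 0,"claw": 1},
    {"dx": 0.157,"dy": 0.01,"dz": 0.472,"yaw": 0,"claw": 1},
    {"dx": 0.157,"dy": 0.01,"dz": 0.472,"yaw": 0,"claw": 1},
  ],
)

```text
time: 23.82
tool_pos: [0.4518, 0.3057, 0.1267]
tool_rot: [0.0, -0.0, 1.0, 0.0]
contact_force: [0.4, 0.4, 2.3]
gripper_width: 0.133
grasp_force: 58.5
```

Call:
send_rows(
  increments=[
    {"dx": 0,"dy": 0,"dz": -0.08,"yaw": 0,"claw": 1},
    {"dx": 0,"dy": 0,"dz": -0.18,"yaw": 0,"claw": 1},
    {"dx": 0,"dy": -0.02,"dz": -0.28,"yaw": 0,"claw": 1},
    {"dx": -0.03,"dy": -0.1,"dz": -0.3,"yaw": 0.1,"claw": 1},
    {"dx": -0.09,"dy": -0.2,"dz": -0.3,"yaw": 0.22,"claw": 1},
    {"dx": -0.15,"dy": -0.3,"dz": -0.3,"yaw": 0.34,"claw": 1},
    {"dx": -0.21,"dy": -0.4,"dz": -0.3,"yaw": 0.46,"claw": 1},
    {"dx": -0.27,"dy": -0.5,"dz": -0.3,"yaw": 0.58,"claw": 1},
    {"dx": -0.33,"dy": -0.58,"dz": -0.3,"yaw": 0.7,"claw": 1},
    {"dx": -0.364,"dy": -0.605,"dz": -0.3,"yaw": 0.82,"claw": 1},
    {"dx": -0.364,"dy": -0.605,"dz": -0.3,"yaw": 0.94,"claw": 1},
    {"dx": -0.364,"dy": -0.605,"dz": -0.3,"yaw": 1,"claw": 1},
    {"dx": -0.364,"dy": -0.605,"dz": -0.3,"yaw": 1,"claw": 1},
    {"dx": -0.364,"dy": -0.605,"dz": -0.3,"yaw": 1,"claw": 1},
  ],
)

```text
time: 25.58
tool_pos: [0.6334, 0.0033, 0.276]
tool_rot: [-0.0, 0.681, 0.732, -0.0]
contact_force: [0.4, -0.7, -1.2]
gripper_width: 0.132
grasp_force: 58.7
```

Run:
```python
from h import *
s=manip.state();print(s['tool_pos'],s['tool_rot'])
im,w=snap('wrist','w5')
two('c1',(180,110,440,290),(130,120,300,340),1.8)
o=cv2.imread('pics/c1.png');W=cv2.resize(im,None,fx=.5,fy=.5);H=o.shape[1]
o2=np.vstack([o,cv2.copyMakeBorder(W,0,0,0,H-W.shape[1],0)]);print(o2.shape);cv2.imwrite('pics/c1b.png',o2)
```

```text
[0.6334 0.0033 0.276 ] [-0.0002  0.681   0.7323 -0.0001]
(396, 774, 3)
(588, 774, 3)
```

View pics/c1b.png

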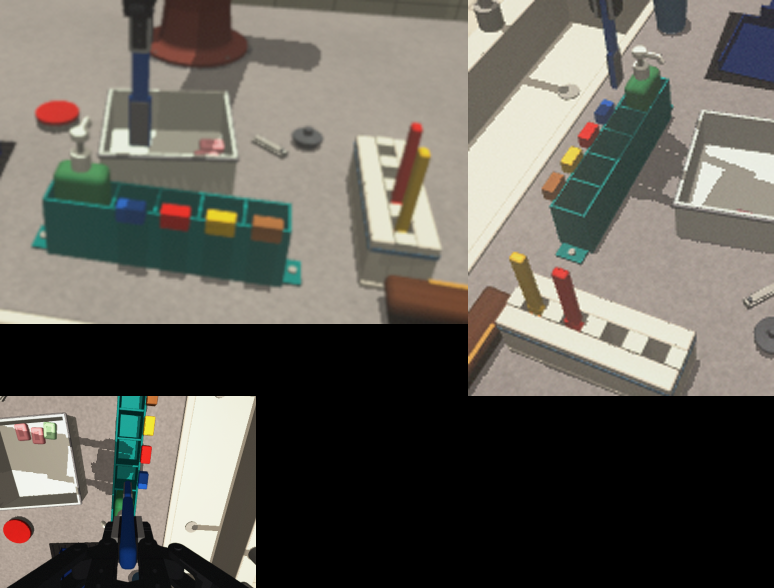

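Run:
```python
from h import *
s,d,w=cam('scene'),cam('side'),cam('wrist')
print('foot',tri(s,(259.4,188),d,(211.7,166)))
im=cv2.imread('pics/w5.png');h=cv2.cvtColor(im,cv2.COLOR_BGR2HSV)
for n in('blue','red','yel'):
  r=ends(im,n,(270,0,330,200));st=r[2];c=(st[0]+st[2]/2,st[1]+st[3]/2);print(n,st,plane(w,c,.101)[:2])
for v in (20,60,100): # caddy rim edges at row
  x=np.nonzero(cv2.inRange(h,(80,100,30),(98,255,255))[v,200:300])[0]+200
  print(v,x.min(),x.max(),plane(w,(x.min(),v),.085)[:2],plane(w,(x.max()+1,v),.085)[:2])
```

```text
foot (array([0.6323, 0.0075, 0.1639]), np.float64(0.001194610150006086))
blue [275, 150, 22, 37, 651] [0.6641 0.0002]
red [280, 99, 24, 37, 720] [0.6647 0.0485]
yel [286, 39, 25, 41, 840] [0.6651 0.0983]
20 234 292 [0.6067 0.1273] [0.6584 0.131 ]
60 232 286 [0.6066 0.0942] [0.6565 0.0978]
100 230 282 [0.6065 0.0587] [0.6564 0.0623]
```

Call:
send_rows(
  increments=[
    {"dx": -0.006,"dy": 0,"dz": 0.06,"yaw": 0,"claw": 1},
    {"dx": -0.006,"dy": 0,"dz": 0.13,"yaw": 0,"claw": 1},
    {"dx": -0.006,"dy": 0,"dz": 0.2,"yaw": 0,"claw": 1},
    {"dx": -0.006,"dy": 0,"dz": 0.26,"yaw": 0,"claw": 1},
    {"dx": -0.006,"dy": 0,"dz": 0.295,"yaw": 0,"claw": 1},
    {"dx": -0.006,"dy": 0,"dz": 0.302,"yaw": 0,"claw": 1},
    {"dx": -0.006,"dy": 0,"dz": 0.302,"yaw": 0,"claw": 1},
    {"dx": -0.006,"dy": 0,"dz": 0.302,"yaw": 0,"claw": 1},
  ],
)

```text
time: 26.72
tool_pos: [0.6349, 0.0, 0.1272]
tool_rot: [0.001, 0.682, 0.732, 0.001]
contact_force: [0.5, 0.1, -0.6]
gripper_width: 0.132
grasp_force: 58.7
```

Call:
send_rows(
  increments=[
    {"dx": 0,"dy": 0,"dz": 0.004,"yaw": 0,"claw": 1},
    {"dx": 0,"dy": 0,"dz": 0.004,"yaw": 0,"claw": 0.5},
    {"dx": 0,"dy": 0,"dz": 0.004,"yaw": 0,"claw": 0},
    {"dx": 0,"dy": 0,"dz": 0.004,"yaw": 0,"claw": -0.3},
    {"dx": 0,"dy": 0,"dz": -0.08,"yaw": 0,"claw": -0.3},
    {"dx": 0,"dy": 0,"dz": -0.18,"yaw": 0,"claw": -0.3},
    {"dx": 0,"dy": 0,"dz": -0.3,"yaw": 0,"claw": -0.5},
    {"dx": 0.1,"dy": 0,"dz": -0.36,"yaw": -0.12,"claw": -1},
    {"dx": 0.2,"dy": -0.03,"dz": -0.36,"yaw": -0.24,"claw": -1},
    {"dx": 0.3,"dy": -0.06,"dz": -0.36,"yaw": -0.36,"claw": -1},
    {"dx": 0.4,"dy": -0.1,"dz": -0.36,"yaw": -0.48,"claw": -1},
    {"dx": 0.5,"dy": -0.15,"dz": -0.36,"yaw": -0.6,"claw": -1},
    {"dx": 0.6,"dy": -0.2,"dz": -0.36,"yaw": -0.72,"claw": -1},
    {"dx": 0.6,"dy": -0.2,"dz": -0.36,"yaw": -0.84,"claw": -1},
    {"dx": 0.6,"dy": -0.2,"dz": -0.36,"yaw": -0.96,"claw": -1},
    {"dx": 0.6,"dy": -0.2,"dz": -0.36,"yaw": -1,"claw": -1},
    {"dx": 0.6,"dy": -0.2,"dz": -0.36,"yaw": -1,"claw": -1},
  ],
)

```text
time: 28.85
tool_pos: [0.5127, 0.2924, 0.3053]
tool_rot: [0.0, 0.0, 1.0, -0.0]
contact_force: [-0.3, 0.2, -1.0]
gripper_width: 1.004
grasp_force: 0.0
```

Run:
```python
from h import *
s=manip.state();print(s['tool_pos'])
im,w=snap('wrist','w6');h=cv2.cvtColor(im,cv2.COLOR_BGR2HSV)
for n in ('red','yel'):
  r=ends(im,n,(150,100,400,330));print(n,r,'top',plane(w,np.array(r[1])-[0,7],.174)[:2],'base',plane(w,r[0],.074)[:2])
a,sc=snap('scene','t2s');b,d=snap('side','t2d')
print('blue scene/side',ends(a,'blue',(235,140,300,215)),ends(b,'blue',(190,110,245,175)))
old=cv2.imread('pics/t1s.png').astype(int)[180:290,370:480];print('pot diff',(abs(old-a[180:290,370:480]).max(2)>50).mean())
cv2.imwrite('pics/chk.png',np.hstack([cv2.resize(im,(400,300)),cv2.resize(a[110:290,190:430],(400,300))]))
togo(.556,.302,.126,np.pi/2)
```

```text
[0.5127 0.2924 0.3053]
red (array([263.2058, 176.774 ]), array([267.108 , 232.1334]), [259, 177, 15, 56, 655]) top [0.5572 0.3019] base [0.5429 0.3005]
yel (array([261.939 , 221.8124]), array([265.7943, 282.2046]), [258, 222, 14, 61, 604]) top [0.6075 0.3013] base [0.5986 0.2994]
blue scene/side (array([255.2425, 185.9649]), array([254.8853, 214.0494]), [251, 186, 8, 29, 181]) (array([214., 161.]), array([214., 162.]), [214, 161, 1, 2, 2])
pot diff 0.04512396694214876
d [-0.0864  0.0195  0.3586] yaw -0.00044963444481963916 j6 -1.178141806770096 t 29.0
```

View pics/chk.png

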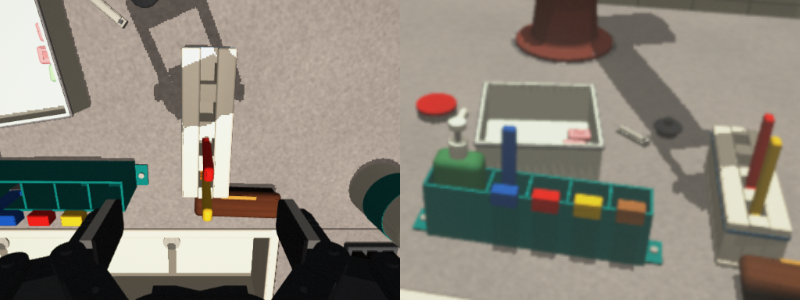

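The blue file stands upright in the blue-tagged slot, and the red (208,175) and yellow (207,215) tools are unmoved. The red comb is next.

Call:
send_rows(
  increments=[
    {"dx": -0.087,"dy": 0.019,"dz": 0.08,"yaw": 0,"claw": -1},
    {"dx": -0.087,"dy": 0.019,"dz": 0.17,"yaw": 0,"claw": -1},
    {"dx": -0.087,"dy": 0.019,"dz": 0.27,"yaw": 0,"claw": -1},
    {"dx": -0.087,"dy": 0.019,"dz": 0.34,"yaw": 0,"claw": -1},
    {"dx": -0.087,"dy": 0.019,"dz": 0.358,"yaw": 0,"claw": -1},
    {"dx": -0.087,"dy": 0.019,"dz": 0.358,"yaw": 0,"claw": -1},
    {"dx": -0.087,"dy": 0.019,"dz": 0.358,"yaw": 0,"claw": 1},
    {"dx": -0.087,"dy": 0.019,"dz": 0.358,"yaw": 0,"claw": 1},
    {"dx": -0.087,"dy": 0.019,"dz": 0.358,"yaw": 0,"claw": 1},
    {"dx": -0.087,"dy": 0.019,"dz": 0.358,"yaw": 0,"claw": 1},
    {"dx": -0.087,"dy": 0.019,"dz": 0.358,"yaw": 0,"claw": 1},
    {"dx": -0.087,"dy": 0.019,"dz": 0.358,"yaw": 0,"claw": 1},
  ],
)

```text
time: 30.5
tool_pos: [0.5565, 0.302, 0.1268]
tool_rot: [0.0, -0.0, 1.0, 0.0]
contact_force: [0.3, 0.0, 2.8]
gripper_width: 0.134
grasp_force: 58.7
```

Call:
send_rows(
  increments=[
    {"dx": 0,"dy": 0,"dz": -0.08,"yaw": 0,"claw": 1},
    {"dx": 0,"dy": 0,"dz": -0.18,"yaw": 0,"claw": 1},
    {"dx": 0,"dy": -0.01,"dz": -0.28,"yaw": 0,"claw": 1},
    {"dx": -0.02,"dy": -0.08,"dz": -0.32,"yaw": 0.1,"claw": 1},
    {"dx": -0.05,"dy": -0.17,"dz": -0.32,"yaw": 0.22,"claw": 1},
    {"dx": -0.08,"dy": -0.26,"dz": -0.32,"yaw": 0.34,"claw": 1},
    {"dx": -0.11,"dy": -0.35,"dz": -0.32,"yaw": 0.46,"claw": 1},
    {"dx": -0.13,"dy": -0.43,"dz": -0.32,"yaw": 0.58,"claw": 1},
    {"dx": -0.151,"dy": -0.49,"dz": -0.32,"yaw": 0.7,"claw": 1},
    {"dx": -0.151,"dy": -0.506,"dz": -0.32,"yaw": 0.82,"claw": 1},
    {"dx": -0.151,"dy": -0.506,"dz": -0.32,"yaw": 0.94,"claw": 1},
    {"dx": -0.151,"dy": -0.506,"dz": -0.32,"yaw": 1,"claw": 1},
    {"dx": -0.151,"dy": -0.506,"dz": -0.32,"yaw": 1,"claw": 1},
    {"dx": -0.151,"dy": -0.506,"dz": -0.32,"yaw": 1,"claw": 1},
  ],
)

```text
time: 32.25
tool_pos: [0.6317, 0.0489, 0.2859]
tool_rot: [-0.0, 0.681, 0.732, -0.0]
contact_force: [0.4, 0.8, -0.6]
gripper_width: 0.13
grasp_force: 58.6
```

Run:
```python
from h import *
print(manip.state()['tool_pos'])
a,s=snap('scene','t3s');b,d=snap('side','t3d')
for th in (1,):
  A=ends(a,'red',(240,90,330,215));B=ends(b,'red',(150,90,230,195));print(A,B)
h=cv2.cvtColor(a,cv2.COLOR_BGR2HSV)
# predicted foot vertical under tcp
t=manip.state()['tool_pos'];f=np.array([t[0],t[1],t[2]-.1168]);print('pred foot px',proj(s,f),proj(d,f))
if A and B: print(tri(s,A[1],d,B[1]))
```

```text
[0.6317 0.0489 0.2859]
(array([283.9672, 136.8053]), array([281.4991, 187.9275]), [277, 137, 12, 52, 461]) (array([200.4727, 188.3255]), array([192.4608, 194.5894]), [192, 188, 10, 7, 43])
pred foot px [280.6924 187.9984] [204.327  175.1147]
(array([0.6377, 0.0723, 0.1557]), np.float64(0.05320660151997256))
```

Call:
send_rows(
  increments=[
    {"dx": 0,"dy": 0,"dz": 0.06,"yaw": 0,"claw": 1},
    {"dx": 0,"dy": 0,"dz": 0.14,"yaw": 0,"claw": 1},
    {"dx": 0,"dy": 0,"dz": 0.22,"yaw": 0,"claw": 1},
    {"dx": 0,"dy": 0,"dz": 0.28,"yaw": 0,"claw": 1},
    {"dx": 0,"dy": 0,"dz": 0.315,"yaw": 0,"claw": 1},
    {"dx": 0,"dy": 0,"dz": 0.322,"yaw": 0,"claw": 1},
    {"dx": 0,"dy": 0,"dz": 0.322,"yaw": 0,"claw": 1},
    {"dx": 0,"dy": 0,"dz": 0.322,"yaw": 0,"claw": 1},
  ],
)

```text
time: 33.35
tool_pos: [0.6329, 0.0488, 0.1272]
tool_rot: [0.001, 0.682, 0.732, 0.001]
contact_force: [0.6, 0.2, -0.8]
gripper_width: 0.134
grasp_force: 58.7
```

Call:
send_rows(
  increments=[
    {"dx": 0,"dy": 0,"dz": 0.004,"yaw": 0,"claw": 1},
    {"dx": 0,"dy": 0,"dz": 0.004,"yaw": 0,"claw": 0.5},
    {"dx": 0,"dy": 0,"dz": 0.004,"yaw": 0,"claw": 0},
    {"dx": 0,"dy": 0,"dz": 0.004,"yaw": 0,"claw": -0.3},
    {"dx": 0,"dy": 0,"dz": -0.08,"yaw": 0,"claw": -0.3},
    {"dx": 0,"dy": 0,"dz": -0.18,"yaw": 0,"claw": -0.3},
    {"dx": 0,"dy": 0,"dz": -0.3,"yaw": 0,"claw": -0.5},
    {"dx": 0.1,"dy": 0,"dz": -0.36,"yaw": -0.12,"claw": -1},
    {"dx": 0.2,"dy": -0.03,"dz": -0.36,"yaw": -0.24,"claw": -1},
    {"dx": 0.3,"dy": -0.06,"dz": -0.36,"yaw": -0.36,"claw": -1},
    {"dx": 0.4,"dy": -0.09,"dz": -0.36,"yaw": -0.48,"claw": -1},
    {"dx": 0.5,"dy": -0.12,"dz": -0.36,"yaw": -0.6,"claw": -1},
    {"dx": 0.5,"dy": -0.12,"dz": -0.36,"yaw": -0.72,"claw": -1},
    {"dx": 0.5,"dy": -0.12,"dz": -0.36,"yaw": -0.84,"claw": -1},
    {"dx": 0.5,"dy": -0.12,"dz": -0.36,"yaw": -0.96,"claw": -1},
    {"dx": 0.5,"dy": -0.12,"dz": -0.36,"yaw": -1,"claw": -1},
    {"dx": 0.5,"dy": -0.12,"dz": -0.36,"yaw": -1,"claw": -1},
  ],
)

```text
time: 35.48
tool_pos: [0.5542, 0.294, 0.3053]
tool_rot: [0.0, 0.0, 1.0, 0.0]
contact_force: [0.2, 0.8, 0.5]
gripper_width: 1.001
grasp_force: 0.0
```

Run:
```python
from h import *
s=manip.state();print(s['tool_pos'])
im,w=snap('wrist','w7')
r=ends(im,'yel',(150,60,400,330));print(r,'top',plane(w,np.array(r[1])-[0,7],.174)[:2],'base',plane(w,r[0],.074)[:2])
a,sc=snap('scene','t4s')
print('red, blue',ends(a,'red',(235,130,330,222)),ends(a,'blue',(235,130,300,222)))
togo(.608,.302,.126,np.pi/2)
```

```text
[0.5542 0.294  0.3053]
(array([261.5898, 184.848 ]), array([264.0129, 242.0841]), [257, 185, 14, 58, 676]) top [0.6083 0.3009] base [0.5941 0.3003]
red, blue (array([280.9965, 187.8779]), array([278.9676, 221.1808]), [276, 188, 9, 34, 220]) (array([255.5521, 185.9235]), array([253.674 , 221.4584]), [245, 186, 16, 36, 245])
d [-0.1076  0.0162  0.3585] yaw -0.0005076389960976257 j6 -1.2009231828194942 t 35.575
```

Red is standing and yellow hasn't moved.

Call:
send_rows(
  increments=[
    {"dx": -0.108,"dy": 0.015,"dz": 0.08,"yaw": 0,"claw": -1},
    {"dx": -0.108,"dy": 0.015,"dz": 0.17,"yaw": 0,"claw": -1},
    {"dx": -0.108,"dy": 0.015,"dz": 0.27,"yaw": 0,"claw": -1},
    {"dx": -0.108,"dy": 0.015,"dz": 0.34,"yaw": 0,"claw": -1},
    {"dx": -0.108,"dy": 0.015,"dz": 0.358,"yaw": 0,"claw": -1},
    {"dx": -0.108,"dy": 0.015,"dz": 0.358,"yaw": 0,"claw": -1},
    {"dx": -0.108,"dy": 0.015,"dz": 0.358,"yaw": 0,"claw": 1},
    {"dx": -0.108,"dy": 0.015,"dz": 0.358,"yaw": 0,"claw": 1},
    {"dx": -0.108,"dy": 0.015,"dz": 0.358,"yaw": 0,"claw": 1},
    {"dx": -0.108,"dy": 0.015,"dz": 0.358,"yaw": 0,"claw": 1},
    {"dx": -0.108,"dy": 0.015,"dz": 0.358,"yaw": 0,"claw": 1},
    {"dx": -0.108,"dy": 0.015,"dz": 0.358,"yaw": 0,"claw": 1},
  ],
)

```text
time: 37.08
tool_pos: [0.6085, 0.3016, 0.1269]
tool_rot: [0.0, -0.0, 1.0, 0.0]
contact_force: [0.1, 0.1, 2.0]
gripper_width: 0.13
grasp_force: 58.5
```

Call:
send_rows(
  increments=[
    {"dx": 0,"dy": 0,"dz": -0.08,"yaw": 0,"claw": 1},
    {"dx": 0,"dy": 0,"dz": -0.18,"yaw": 0,"claw": 1},
    {"dx": 0,"dy": -0.01,"dz": -0.28,"yaw": 0,"claw": 1},
    {"dx": -0.01,"dy": -0.08,"dz": -0.32,"yaw": 0.1,"claw": 1},
    {"dx": -0.02,"dy": -0.15,"dz": -0.32,"yaw": 0.22,"claw": 1},
    {"dx": -0.03,"dy": -0.22,"dz": -0.32,"yaw": 0.34,"claw": 1},
    {"dx": -0.04,"dy": -0.29,"dz": -0.32,"yaw": 0.46,"claw": 1},
    {"dx": -0.047,"dy": -0.35,"dz": -0.32,"yaw": 0.58,"claw": 1},
    {"dx": -0.047,"dy": -0.39,"dz": -0.32,"yaw": 0.7,"claw": 1},
    {"dx": -0.047,"dy": -0.405,"dz": -0.32,"yaw": 0.82,"claw": 1},
    {"dx": -0.047,"dy": -0.405,"dz": -0.32,"yaw": 0.94,"claw": 1},
    {"dx": -0.047,"dy": -0.405,"dz": -0.32,"yaw": 1,"claw": 1},
    {"dx": -0.047,"dy": -0.405,"dz": -0.32,"yaw": 1,"claw": 1},
    {"dx": -0.047,"dy": -0.405,"dz": -0.32,"yaw": 1,"claw": 1},
  ],
)

```text
time: 38.83
tool_pos: [0.6316, 0.099, 0.2859]
tool_rot: [-0.0, 0.681, 0.732, -0.0]
contact_force: [0.6, -0.5, -0.1]
gripper_width: 0.131
grasp_force: 58.7
```

Run:
```python
from h import *
t=manip.state()['tool_pos'];print(t)
a,s=snap('scene','t5s');b,d=snap('side','t5d')
print(ends(a,'yel',(260,80,360,222)),ends(b,'yel',(150,100,230,200)))
f=np.array([t[0],t[1],t[2]-.1168]);print('pred foot px',proj(s,f),proj(d,f))
```

```text
[0.6316 0.099  0.2859]
(array([312.9426, 138.5602]), array([307.2438, 191.1348]), [302, 139, 16, 53, 459]) (array([181.1602, 131.1467]), array([186.0559, 159.165 ]), [180, 131, 9, 29, 88])
pred foot px [306.6049 190.8573] [194.7188 189.3339]
```

Foot is where predicted; lower and release.

Call:
send_rows(
  increments=[
    {"dx": 0,"dy": 0,"dz": 0.06,"yaw": 0,"claw": 1},
    {"dx": 0,"dy": 0,"dz": 0.14,"yaw": 0,"claw": 1},
    {"dx": 0,"dy": 0,"dz": 0.22,"yaw": 0,"claw": 1},
    {"dx": 0,"dy": 0,"dz": 0.28,"yaw": 0,"claw": 1},
    {"dx": 0,"dy": 0,"dz": 0.315,"yaw": 0,"claw": 1},
    {"dx": 0,"dy": 0,"dz": 0.322,"yaw": 0,"claw": 1},
    {"dx": 0,"dy": 0,"dz": 0.322,"yaw": 0,"claw": 1},
    {"dx": 0,"dy": 0,"dz": 0.322,"yaw": 0,"claw": 1},
  ],
)

```text
time: 39.92
tool_pos: [0.6329, 0.099, 0.1272]
tool_rot: [0.001, 0.682, 0.732, 0.001]
contact_force: [-0.1, -0.7, -0.3]
gripper_width: 0.127
grasp_force: 58.7
```

Call:
send_rows(
  increments=[
    {"dx": 0,"dy": 0,"dz": 0.004,"yaw": 0,"claw": 1},
    {"dx": 0,"dy": 0,"dz": 0.004,"yaw": 0,"claw": 0.5},
    {"dx": 0,"dy": 0,"dz": 0.004,"yaw": 0,"claw": 0},
    {"dx": 0,"dy": 0,"dz": 0.004,"yaw": 0,"claw": -0.3},
    {"dx": 0,"dy": 0,"dz": -0.08,"yaw": 0,"claw": -0.3},
    {"dx": 0,"dy": 0,"dz": -0.18,"yaw": 0,"claw": -0.3},
    {"dx": 0,"dy": 0,"dz": -0.3,"yaw": 0,"claw": -0.3},
    {"dx": 0,"dy": -0.06,"dz": -0.4,"yaw": 0,"claw": -0.3},
    {"dx": 0.02,"dy": -0.15,"dz": -0.45,"yaw": 0,"claw": -0.3},
    {"dx": 0.04,"dy": -0.2,"dz": -0.5,"yaw": 0,"claw": -0.3},
    {"dx": 0.04,"dy": -0.2,"dz": -0.5,"yaw": 0,"claw": -0.3},
    {"dx": 0.04,"dy": -0.2,"dz": -0.5,"yaw": 0,"claw": -0.3},
  ],
)

```text
time: 41.42
tool_pos: [0.5308, 0.1116, 0.3742]
tool_rot: [-0.0, 0.682, 0.732, -0.0]
contact_force: [-0.9, 0.5, -0.7]
gripper_width: 0.654
grasp_force: 0.0
```

Run:
```python
from h import *
print(manip.state()['tool_pos'])
two('end',(70,110,470,310),(120,70,345,340),1.25)
```

```text
[0.5308 0.1116 0.3742]
(338, 781, 3)
```

View pics/end.png

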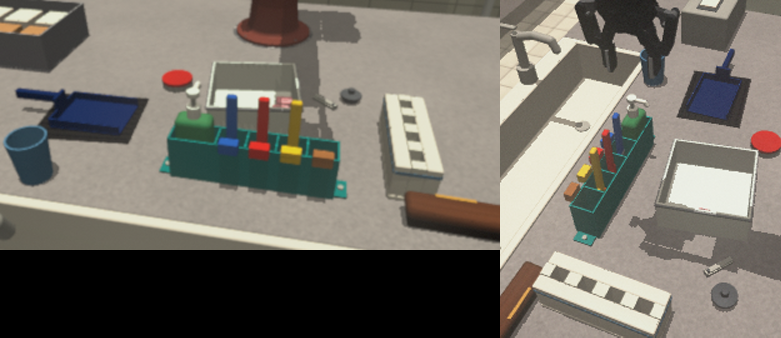

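All three tools stand in their matching slots, the pot is empty, the soaps are in the tub and the tray is on its mat.

```bash
python3 -c "
from plant import manip
print(manip.job_done())"
```

```text
the job is handed in; nothing more can be done
None
```

I handed the job in at about 41 s: all three soaps are in the tub, the empty tray is back on its mat within about 4 mm of where it stood, and the file, comb and scrubber stand handle up in their blue-, red- and yellow-tagged slots (there was no brush in this start).

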